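# Pack the spouted pots in the finds case

### The job

Slip the spatula's blade under the lip of the finds case, lever the lid up and swing it wide open, then lay the spatula back on its blue mat. Stand every little spouted pot in a foam pocket of its own, its spout pointing straight at that pocket's white tick, and shut the lid fully. The old clay is brittle: grip the pots with no more than 30 N, keep them upright and set them down softly without dropping or pressing; ease the lid up gently, and leave the other things on the bench where they are.

Things in the scene. Friction and masses are not known exactly. Their poses are not given: they have to be found in the camera images.
- case: Tray of the finds case: fixed, grey plastic, grey foam inside, 104 (x) x 262 (y) x 32 mm high, walls 4 mm. Origin: centre of its underside; z up, +x to the hinge, -x the front. Foam between and in front of the pockets is 24 mm high. On the foam in front (-x) of each pocket's middle is a white tick, 12 x 5 mm, pointing at the pocket.
- pocket1 (a point): Middle of the floor of foam pocket 1, 8 mm above the bench. The four pockets lie side by side along the case's y, 64 mm apart (1 at the -y end), each 58 mm wide (y), 84 mm long (x), 16 mm deep.
- pocket2 (a point): Middle of the floor of foam pocket 2, 8 mm above the bench. The four pockets lie side by side along the case's y, 64 mm apart (1 at the -y end), each 58 mm wide (y), 84 mm long (x), 16 mm deep.
- pocket3 (a point): Middle of the floor of foam pocket 3, 8 mm above the bench. The four pockets lie side by side along the case's y, 64 mm apart (1 at the -y end), each 58 mm wide (y), 84 mm long (x), 16 mm deep.
- pocket4 (a point): Middle of the floor of foam pocket 4, 8 mm above the bench. The four pockets lie side by side along the case's y, 64 mm apart (1 at the -y end), each 58 mm wide (y), 84 mm long (x), 16 mm deep.
- hinge (a point): Middle of the lid's hinge line, on the top of the tray's far (+x) wall, 32 mm above the bench; the line runs along the case's y.
- lid (a joint): Hinge of the domed grey lid: 0 shut, grows as the front edge swings up and away, stop at 1.8 rad. Stiff: about 0.12 N m of friction, so the lid (0.12 kg) stays where it is left. The lid is a hollow shell, 104 x 262 x 34 mm high, walls 4 mm, that sits on the tray's rim (top of the shut case 66 mm above the bench).
- lip (a point): Middle of the front edge of the lid's lip, at its underside. The lip is 4 mm thick, 90 mm wide and sticks out 9 mm beyond the front wall; when shut its underside is 32 mm above the bench. It lies 113 mm from the hinge line and moves with the lid. It is to be lifted with the blade, at no more than 20 N.
- mat: Blue felt mat, fixed, 240 (x) x 110 (y) x 3 mm. Origin: centre of its underside.
- spatula: Loose spatula, 60 g, 182 mm long, lying flat along its x. Wooden handle from x = -60 to +40 mm, 16 mm wide (y), 14 mm high; steel blade from x = +40 to +122 mm, 14 mm wide and 2 mm thick, at mid height of the handle. Origin: on the underside of the handle, near the balance point; z up as it lies.
- blade_tip (a point): Tip of the spatula blade, at mid thickness, 122 mm ahead of the spatula's origin and 7 mm above its underside.
- pot1: Terracotta pot, 60 to 115 g (two to four are there; None if absent): round body 41 mm across, 22 mm high, above it a straight round neck 28 mm across up to the rim at 46 mm. Origin: centre of its foot, z up. Spout along +x, 9 mm thick, ends 36 mm from the axis, 27 mm up. It cracks if gripped with over 30 N a finger, pressed down with over 25 N, or dropped by more than 15 mm.
- pot2: Terracotta pot, 60 to 115 g (two to four are there; None if absent): round body 41 mm across, 22 mm high, above it a straight round neck 28 mm across up to the rim at 46 mm. Origin: centre of its foot, z up. Spout along +x, 9 mm thick, ends 36 mm from the axis, 27 mm up. It cracks if gripped with over 30 N a finger, pressed down with over 25 N, or dropped by more than 15 mm.
- pot3: Terracotta pot, 60 to 115 g (two to four are there; None if absent): round body 41 mm across, 22 mm high, above it a straight round neck 28 mm across up to the rim at 46 mm. Origin: centre of its foot, z up. Spout along +x, 9 mm thick, ends 36 mm from the axis, 27 mm up. It cracks if gripped with over 30 N a finger, pressed down with over 25 N, or dropped by more than 15 mm.
- pot4: Terracotta pot, 60 to 115 g (two to four are there; None if absent): round body 41 mm across, 22 mm high, above it a straight round neck 28 mm across up to the rim at 46 mm. Origin: centre of its foot, z up. Spout along +x, 9 mm thick, ends 36 mm from the axis, 27 mm up. It cracks if gripped with over 30 N a finger, pressed down with over 25 N, or dropped by more than 15 mm.
- sherd_a: Loose terracotta sherd lying flat, about 45 x 35 x 8 mm, among the pots. Not to be moved.
- sherd_b: Loose terracotta sherd lying flat, about 45 x 45 x 7 mm. Not to be moved.
- dish: Loose terracotta dish without a spout, 68 mm across, 26 mm high. Not to be moved.
- tube_a: Loose aluminium glue tube, lying, 136 x 40 x 18 mm. Not to be moved.
- tube_b: Loose aluminium glue tube, lying, 136 x 40 x 18 mm. Not to be moved.
- jar: Loose glass jar, 42 mm across, 50 mm high. Not to be moved.
Not all that is in view belongs to the job. What is shaped like the pot4 but green or purple is not meant.

How it is judged:
By the outcome, as a careful person would: the job done as asked, in the order asked, and still so for the second after the job is handed in, with the robot touching nothing.
Of pot1, pot2, pot3, pot4 only 2 to 4 are there at a start; the rules pass over those that are not, and their reading is None.
At some moment in a run one of spatula, pot1, pot2, pot3, pot4 may be knocked a few centimetres aside while the robot is not near it.
It also fails if it takes over 210 s, if anything falls off the work surface, if the arm or the gripper's body presses on something with over 40 N, if the wrist force passes 120 N, or if a joint passes its speed limit or range.

### The arm

A 6-joint arm with a two-finger parallel gripper is mounted at the origin on the work surface. World frame = base frame: x ahead of the robot, y to its left, z up, the work surface at z = 0. Lengths are in m, angles in rad, forces in N, time in s.
With the tool pointing down it reaches from about 0.325 to 0.9 m from the base axis. Payload 6.1 kg.
Tool frame: the origin (TCP) lies midway between the tips of the shut fingers; the grasp point (between the pads) lies behind it (hold_point_z is the z of the grasp point in the tool frame, in m); z points along the fingers, y is the line along which they close (so a half turn about z gives the same grasp; the last joint's range is limited). The gripper opens to 85 mm and grips with 20 to 120 N. Pads are 22 mm wide; open, the fingers measure 114 mm over their backs; the gripper's body (76 mm by 85 mm) begins 54 mm behind the grasp point. The pads swing forward as they close: fully open they stand 13 mm farther back than shut.
Start: joints at [1.092, 0.22, 1.526, -0, 1.395, -0.126], TCP at [0.216, 0.586, 0.21] pointing down, gripper open.
Joint ranges: [-2.98, 2.98], [-0.91, 2.08], [0.09, 2.57], [-1.24, 4.39], [0.2, 2.65], [-2.68, 2.68]. Speed limits (rad/s): [2.57, 2.57, 3.01, 3.14, 3.14, 3.14].

### API

Orientations are given as a 3x3 rotation matrix whose columns are the frame's x, y, z axes.
In Python, from bench import * gives the robot as it stands.
- The arm moves only by the shell command python3 -m handwheel 'ROWS' [FORCE]. ROWS is text: rows parted by semicolons, each of 7 numbers parted by spaces: the shift along the tool's x, y, z in mm, then the turn, a rotation vector about the tool's x, y, z in units of 6 degrees (1.0 is 6 degrees), then the finger opening in mm, from 0 to 85.4. A call has 1 to 12 rows; each row shifts and turns the commanded pose from where the row before left it, along the tool's axes as they then stand; what a row does not reach is not made up. A row lasts 1/12 s, in which the tool goes at most 41.7 mm and 7.16 degrees, less where a joint would pass 70% of its speed; a pose out of reach is approached as far as the arm can. A call with a gripper value outside its range is refused whole. The fingers move at their own pace and stop on an object; FORCE is the grip in N (left out, the last holds). Time passes only in rows, so rows that do not move let the fingers close. It gives the time, the measured TCP pose, the force, the opening and the grip force at its end, in the units of the state.
- sense(): the state, without advancing time (a new reading comes with each control period).
- capture(name): name is "scene" or "top" or "wrist"; returns (picture, depth): 400x640x3 uint8, red, green, blue; 400x640 float32, m along the optical axis (not along the pixel's ray), 0 where there is no reading.
- camera_info(name): a dict with "intrinsics" (3x3 intrinsics, pixels), "pose" (4x4, takes a point from camera to world coordinates). Camera axes: x right, y down, z forward; pixel columns grow to the right and rows downward; lengths in m; the calibration is good to about 2 mm. A picture is of the moment at which its call begins: read the wrist's pose just before it. camera_info takes no time and is no camera call; for the wrist camera it gives the pose at the moment of the call.
- finish_job(): hands the job in; it is judged then, once.
Trained networks look in the newest picture that a camera, given by its name, has taken for a name from the list of things; names that differ only in an ending like _2 or _b are one class to them, and where a whole thing is asked for, a point or a joint stands for the part that bears it (a point fixed in the world has none). Each returns a list of dicts, best first, with "score" (0 to 1); they miss things now and then, are a little off and sometimes report something else, mostly with a low value. They report only what shows in the picture. A call takes as long as a camera call. They do not tell look-alikes from the thing itself.
- recognise(camera, name): "at" ([x, y, z] in m, in world coordinates, good to about 4 mm: the middle of the surface that is visible of it).
- silhouettes(camera, name): "region" (400x640 bool, what is visible of it).
The state is a dict: "clock": time; "qpos": joint angles; "qd": joint speeds; "tau": joint torques, N m; "tool_pos": TCP position; "eef_rot": TCP orientation; "contact_force": force on the tool from outside, world axes, zero at the start; "torque": the same for the moment, N m; "width": finger opening in m; "gripper_force": force on a finger pad.
Only numpy, scipy, OpenCV 4.12 (cv2) and the standard library are available. Lean on these libraries where they do the work, as an engineer would, in place of code of your own. Each camera call takes 0.05 s, during which the arm holds its last target. There are 200 camera calls.

## Working session

There is one attempt and no reset: what is moved stays moved. The work goes in short steps, Python scripts to look and compute and a shell command to move; the robot and the scene stay as the last step left them, time stands still between calls to the robot, and variables do not carry over. Pictures are saved under pics/ and viewed, at most 14 in all, crops included, and the job is handed in when it is done.

```bash
ls; mkdir -p pics
python3 - <<'E'
from bench import *
import cv2,numpy as np
for n in ["scene","top"]:
    p,d=capture(n); cv2.imwrite(f"pics/{n}0.png",p[:,:,::-1]); np.save(n+"d.npy",d)
    i=camera_info(n); print(n,i["intrinsics"],np.round(i["pose"],3).tolist())
for n in ["pot1","spatula","mat","case","lip","dish","jar","tube_a","sherd_a","lid"]:
    print(n,[(np.round(r["at"],3).tolist(),round(r["score"],2)) for r in recognise("top",n)])
s=sense();print(s)
E
```

```text
pics
scene [[420.87390282   0.         316.65734507]
 [  0.         420.87390282 196.46222134]
 [  0.           0.           1.        ]] [[-0.224, 0.669, -0.709, 1.416], [0.975, 0.15, -0.166, 0.245], [-0.005, -0.728, -0.685, 0.947], [0.0, 0.0, 0.0, 1.0]]
top [[390.4336967    0.         311.63717675]
 [  0.         390.4336967  201.04561529]
 [  0.           0.           1.        ]] [[-0.027, -0.988, 0.153, 0.382], [-1.0, 0.028, 0.004, 0.032], [-0.008, -0.152, -0.988, 1.077], [0.0, 0.0, 0.0, 1.0]]
pot1 [([0.312, -0.371, 0.026], 0.79), ([0.578, -0.357, 0.028], 0.75), ([0.314, -0.201, 0.03], 0.74), ([0.684, -0.353, 0.03], 0.7), ([0.47, -0.351, 0.03], 0.69), ([0.45, -0.184, 0.034], 0.6), ([0.605, -0.2, 0.029], 0.51), ([0.555, 0.178, 0.067], 0.51)]
spatula [([0.529, -0.043, 0.015], 0.77)]
mat [([0.482, -0.05, 0.002], 0.68)]
case [([0.546, 0.18, 0.066], 0.58), ([0.604, -0.197, 0.026], 0.57), ([0.452, -0.185, 0.038], 0.41)]
lip [([0.548, 0.182, 0.065], 0.66)]
dish [([0.697, -0.082, 0.016], 0.94), ([0.549, 0.176, 0.07], 0.55)]
jar [([0.638, 0.462, 0.049], 0.57)]
tube_a [([0.425, 0.44, 0.02
[... 354 characters left out ...]
468716e+00, -1.26121973e-01]), 'qd': array([-1.80416582e-03, -6.00644985e-04,  7.41604137e-05,  1.28090426e-03,
        9.21898798e-04, -9.30322376e-04]), 'tau': array([-1.68652241e-04, -4.96526206e+01, -3.89517403e+01, -4.17017895e-05,
        1.11901234e-03,  3.76455731e-06]), 'tool_pos': array([0.21596458, 0.58651009, 0.20963493]), 'eef_rot': array([[-9.38416343e-01,  3.45506534e-01,  3.54314544e-05],
       [ 3.45506536e-01,  9.38416342e-01,  5.40763944e-05],
       [-1.45657082e-05,  6.29879714e-05, -9.99999998e-01]]), 'contact_force': array([ 0.19481261,  1.34335624, -0.06505017]), 'torque': array([0.02632254, 0.02498209, 0.02197827]), 'gripper_force': 0.0, 'width': 0.0852982529855811}
```

View pics/top0.png

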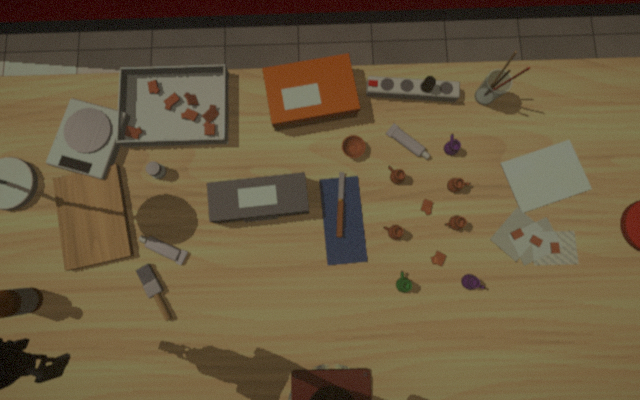

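View pics/scene0.png

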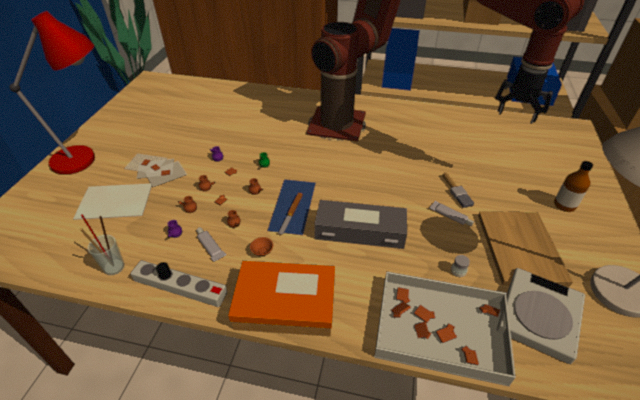

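Run:
```python
import cv2,numpy as np
a=cv2.imread("pics/top0.png");b=cv2.imread("pics/scene0.png")
c1=cv2.resize(a[160:280,200:380],None,fx=4,fy=4,interpolation=3)[:,:]
c2=cv2.resize(a[130:300,340:490],None,fx=3.4,fy=3.4,interpolation=3)
c1=np.clip(c1.astype(float)*1.7,0,255).astype('u1');c2=np.clip(c2.astype(float)*1.7,0,255).astype('u1')
cv2.imwrite("pics/c1.png",c1);cv2.imwrite("pics/c2.png",c2)
```

```text
(no output)
```

View pics/c1.png

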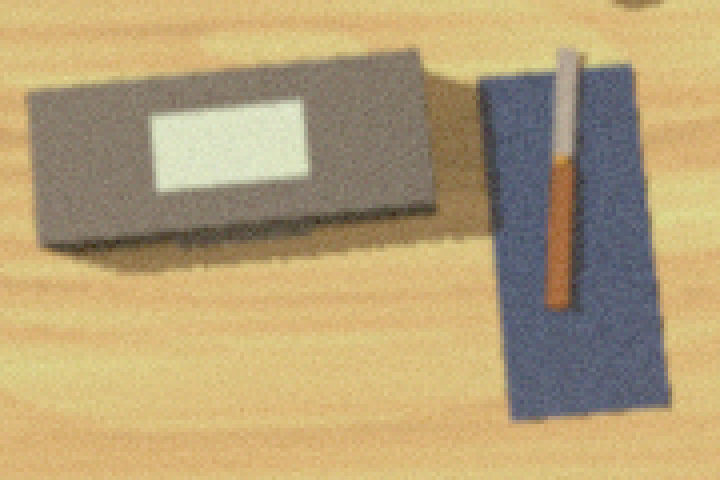

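View pics/c2.png

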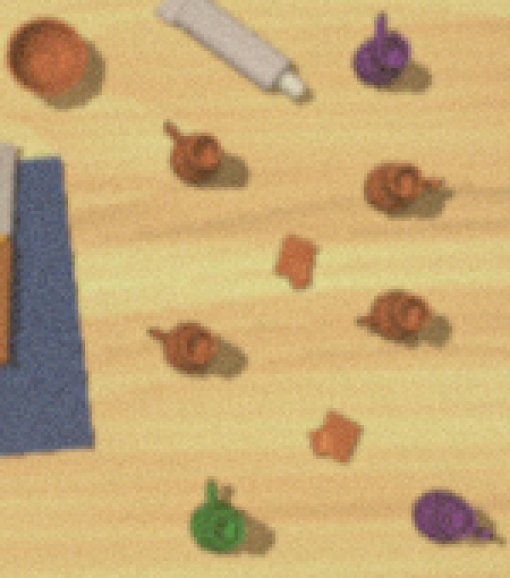

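Terracotta spouted pots in the top view are at (398,176), (456,185), (457,223) and (396,232). Things that could be mistaken for them are the purple ones at (453,147) and (470,282), the green one at (404,284), and the dish at (354,147). The sherds are at (427,207) and (439,258). The spatula is on the mat with its tip at (342,172). The case is at (258,198), with its lip facing the robot at (261,217). The crop confirms this.

```bash
cat > h.py <<'E'
from bench import *
import cv2,numpy as np
from scipy.spatial.transform import Rotation as Ro
def cloud(name,d=None,p=None):
    i=camera_info(name);p,d=capture(name);K=i["intrinsics"];T=i["pose"]
    v,u=np.mgrid[0:400,0:640]
    c=np.stack([(u-K[0,2])*d/K[0,0],(v-K[1,2])*d/K[1,1],d],-1)
    w=c@T[:3,:3].T+T[:3,3]; w[d==0]=np.nan
    return p,w
def save(p,n,g=1.6,box=None,f=1):
    if box: p=p[box[1]:box[3],box[0]:box[2]]
    p=cv2.resize(np.clip(p[:,:,::-1]*float(g),0,255).astype('u1'),None,fx=f,fy=f,interpolation=3)
    cv2.imwrite(f"pics/{n}.png",p)
def go(pos,R=None,yaw=None):
    """print shift in current tool axes, and turn (after which shift in new axes)"""
    s=sense();R0=s["eef_rot"]
    if yaw is not None:  # direction of tool x in world, tool down
        c,t=np.cos(yaw),np.sin(yaw); R=np.array([[c,t,0],[t,-c,0],[0,0,-1]])
    if R is None: R=R0
    dp=np.array(pos)-s["tool_pos"]
    print("pos",s["tool_pos"].round(4),"turn",(Ro.from_matrix(R0.T@R).as_rotvec(degrees=True)/6).round(3),"shift-now",(R0.T@dp*1000).round(1),"shift-after-turn",(R.T@dp*1000).round(1))
def px(name,P):
    i=camera_info(name);T=np.linalg.inv(i["pose"]);q=(T[:3,:3]@np.array(P)+T[:3,3]);q=i["intrinsics"]@q;return q[:2]/q[2]
E
python3 - <<'E'
from h import *
import bench
print([x for x in dir(bench) if 'hold' in x.lower()], getattr(bench,'hold_point_z',None))
p,w=cloud("top")
z=w[:,:,2]
def rect(m):
    q=w[m][:,:2];q=q[~np.isnan(q).any(1)]
    r=cv2.minAreaRect(q.astype('f4'));return q.shape,np.round(r[0],4),np.round(r[1],4),round(r[2],2)
v,u=np.mgrid[0:400,0:640]
m=(z>.058)&(z<.075)&(u>200)&(u<315)&(v>165)&(v<230)
m=cv2.morphologyEx(m.astype('u1'),cv2.MORPH_OPEN,np.ones((3,3)))>0
print("lid",rect(m),np.nanmedian(z[m]))
i=p.astype(int);b=(i[:,:,2]>i[:,:,0]+15)&(u>310)&(u<375)&(v>170)&(v<270)
print("mat",rect(b),np.nanmedian(z[b]))
hd=(z>.010)&(z<.03)&(u>325)&(u<352)&(v>165)&(v<245)
print("spat",rect(hd),np.nanmedian(z[hd]))
m=(z>.02)&(u>262)&(u<362)&(v>53)&(v<130);q=w[m];print("box",np.nanmin(q,0),np.nanmax(q,0),np.nanmedian(q,0))
go([.50,-.045,.30],yaw=np.pi)
E
```

```text
['hold_point_z'] -0.0187
lid ((3894, 2), array([0.5547, 0.1797]), array([0.1049, 0.2628]), 4.5) 0.06635313880173666
mat ((1274, 2), array([ 0.4945, -0.048 ]), array([0.2309, 0.1019]), 3.71) 0.0030817783339870397
spat ((325, 2), array([ 0.5362, -0.0294]), array([0.0417, 0.1811]), 87.69) 0.015316566533517317
box [ 0.75122498 -0.10033256  0.02001398] [0.94780858 0.16044076 0.07739485] [0.83986876 0.03061489 0.0703493 ]
pos [0.2159 0.5865 0.2096] turn [ 0.     0.    -3.369] shift-now [-484.7 -494.5  -90.4] shift-after-turn [-284.1 -631.5  -90.4]
```

```bash
python3 -m handwheel '0 0 -22 0 0 -.842 85;0 0 -22 0 0 -.842 85;0 0 -22 0 0 -.842 85;0 0 -22 0 0 -.842 85;-15.8 -35.1 0 0 0 0 85;-15.8 -35.1 0 0 0 0 85;-15.8 -35.1 0 0 0 0 85;-15.8 -35.1 0 0 0 0 85;-15.8 -35.1 0 0 0 0 85;-15.8 -35.1 0 0 0 0 85;-15.8 -35.1 0 0 0 0 85;-15.8 -35.1 0 0 0 0 85'
python3 -m handwheel '-15.8 -35.1 0 0 0 0 85;-15.8 -35.1 0 0 0 0 85;-15.8 -35.1 0 0 0 0 85;-15.8 -35.1 0 0 0 0 85;-15.8 -35.1 0 0 0 0 85;-15.8 -35.1 0 0 0 0 85;-15.8 -35.1 0 0 0 0 85;-15.8 -35.1 0 0 0 0 85;-15.8 -35.1 0 0 0 0 85;-15.8 -35.1 0 0 0 0 85;0 0 0 0 0 0 85;0 0 0 0 0 0 85'
python3 - <<'E'
from h import *
go([.5,-.045,.3],yaw=np.pi)
print(camera_info("wrist"))
p,w=cloud("wrist");save(p,"w1");np.save("w1.npy",w)
r=silhouettes("wrist","spatula")
for k in r:
    m=k["region"];q=w[m];q=q[~np.isnan(q).any(1)];print(k["score"],m.sum(),cv2.minAreaRect(q[:,:2].astype('f4')),np.median(q,0))
E
```

```text
clock: 1.65
tool_pos: [0.3426, 0.3041, 0.2979]
eef_rot: [[-1.0, -0.0, 0.001], [-0.0, 1.0, 0.0], [-0.001, 0.0, -1.0]]
contact_force: [1.8, 0.6, -0.2]
width: 0.085
gripper_force: 0.0
clock: 2.65
tool_pos: [0.5004, -0.047, 0.2972]
eef_rot: [[-1.0, 0.004, -0.001], [0.004, 1.0, 0.0], [0.001, 0.0, -1.0]]
contact_force: [1.0, 1.2, 0.5]
width: 0.0851
gripper_force: 0.0
pos [ 0.5004 -0.047   0.2972] turn [ 0.003 -0.009 -0.037] shift-now [ 0.5  2.  -2.8] shift-after-turn [ 0.4  2.  -2.8]
{'intrinsics': array([[322.94873148,   0.        , 318.25227635],
       [  0.        , 322.94873148, 204.82655926],
       [  0.        ,   0.        ,   1.        ]]), 'pose': array([[ 2.63578173e-03,  9.47544758e-01,  3.19612241e-01,
         4.18741056e-01],
       [ 9.99996520e-01, -2.46287582e-03, -9.45168706e-04,
        -4.56207718e-02],
       [-1.08424393e-04,  3.19613620e-01, -9.47547952e-01,
         4.61594844e-01],
       [ 0.00000000e+00,  0.00000000e+00,  0.00000000e+00,
         1.00000000e+00]])}
0.77 1374 ((0.5387855768203735, -0.041816595941782), (0.018608693033456802, 0.18866850435733795), 84.88134765625) [ 0.52021205 -0.04070487  0.01563012]
```

View pics/w1.png

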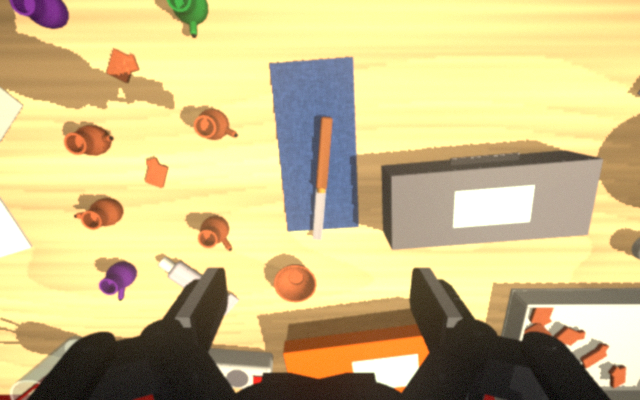

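The view shows the spatula from (325,118) to tip (318,238), the lip (dark) at the top edge of the case around (485,158), pots at (212,125), (213,232), (88,140) and (100,213).

Run:
```python
from h import *
w=np.load("w1.npy");p=cv2.imread("pics/w1.png").astype(int)
v,u=np.mgrid[0:400,0:640];box=(u>300)&(u<340)&(v>105)&(v<250)
wood=box&(p[:,:,2]>p[:,:,0]+60)&(v<196)&(w[:,:,2]>.009)
st=box&(abs(p[:,:,2]-p[:,:,0])<50)&(p[:,:,1]>120)&(w[:,:,2]>.005)&(v>180)&(v<232)
for m in (wood,st):
    q=w[m];c=q.mean(0);print(m.sum(),c.round(4),np.median(q[:,2]).round(4),cv2.minAreaRect(q[:,:2].astype('f4')))
a=w[wood].mean(0);b=w[st].mean(0);d=b-a;print("yaw",np.degrees(np.arctan2(d[1],d[0])))
q=w[wood][:,:2];vx=cv2.fitLine(q.astype('f4'),cv2.DIST_L2,0,.01,.01).ravel();print(vx,np.degrees(np.arctan(vx[1]/vx[0])))
# case from wrist
m=(w[:,:,2]>.06)&(w[:,:,2]<.075)&(u>370)&(u<610)&(v>140)&(v<255)&(abs(p[:,:,2]-p[:,:,0])<40)
print("lid",cv2.minAreaRect(w[m][:,:2].astype('f4')),np.median(w[m][:,2]))
m=(w[:,:,2]>.02)&(w[:,:,2]<.045)&(u>440)&(u<530)&(v>140)&(v<172)
q=w[m];print("lip",m.sum(),q.min(0) if m.sum() else 0,q.max(0) if m.sum() else 0)
```

```text
825 [ 0.4957 -0.0385  0.0164] 0.0165 ((0.4991956055164337, -0.03872815519571304), (0.015316524542868137, 0.1079651340842247), 85.62664794921875)
358 [ 0.582  -0.0451  0.0107] 0.0108 ((0.5731959342956543, -0.04315797984600067), (0.028736792504787445, 0.08032325655221939), 70.13882446289062)
yaw -4.314263480441701
[ 0.9972791  -0.07371832  0.49570328 -0.03854361] -4.2275834
lid ((0.5533782839775085, 0.17848771810531616), (0.10297445207834244, 0.2604556083679199), 4.709640026092529) 0.06577384022193489
lip 708 [0.48997701 0.11529471 0.02075447] [0.50764533 0.24125612 0.04490193]
```

Run:
```python
from h import *
go([.522,-.0404,.006],yaw=np.pi-.0745)
```

```text
pos [ 0.5    -0.0449  0.2975] turn [ 0.006 -0.005  0.708] shift-now [-22.2   4.3 291.4] shift-after-turn [-21.6   6.1 291.5]
```

```bash
python3 -m handwheel '0 0 0 0 0 .71 50;-7.2 2 33 0 0 0 50;-7.2 2 33 0 0 0 50;-7.2 2 33 0 0 0 50;0 0 33 0 0 0 50;0 0 33 0 0 0 50;0 0 33 0 0 0 50;0 0 33 0 0 0 50;0 0 0 0 0 0 50;0 0 0 0 0 0 50'
python3 - <<'E'
from h import *
go([.522,-.0404,.006],yaw=np.pi-.0745)
p,w=cloud("wrist");save(p,"w2")
E
```

```text
clock: 3.58
tool_pos: [0.5204, -0.0391, 0.0655]
eef_rot: [[-0.997, 0.072, -0.004], [0.072, 0.997, 0.001], [0.004, 0.001, -1.0]]
contact_force: [-0.2, -0.1, 1.8]
width: 0.0502
gripper_force: 0.0
pos [ 0.5204 -0.0391  0.0655] turn [ 0.008 -0.041  0.02 ] shift-now [-2.  -1.2 59.5] shift-after-turn [-1.7 -1.1 59.5]
```

View pics/w2.png

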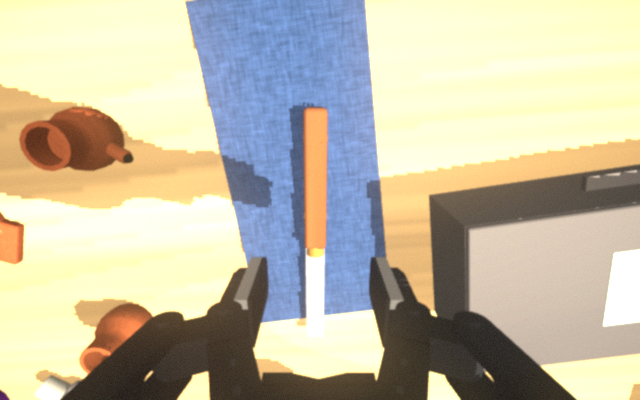

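The spatula lies centred between the fingers at (315,180). Next I descend and grip.

```bash
python3 -m handwheel '-1 -1 20 0 0 0 40;-1 0 20 0 0 0 40;0 0 12 0 0 0 40;0 0 6 0 0 0 40;0 0 0 0 0 0 40;0 0 0 0 0 0 40' 70
python3 -m handwheel '0 0 0 0 0 0 10;0 0 0 0 0 0 10;0 0 0 0 0 0 10;0 0 0 0 0 0 10;0 0 0 0 0 0 10;0 0 0 0 0 0 10;0 0 0 0 0 0 10;0 0 0 0 0 0 10' 70
```

```text
clock: 4.13
tool_pos: [0.5251, -0.0422, 0.0099]
eef_rot: [[-0.997, 0.074, 0.001], [0.074, 0.997, -0.0], [-0.002, -0.0, -1.0]]
contact_force: [-0.1, 0.1, 0.6]
width: 0.0401
gripper_force: 0.0
clock: 4.8
tool_pos: [0.5242, -0.0421, 0.0086]
eef_rot: [[-0.997, 0.074, -0.0], [0.074, 0.997, 0.0], [0.0, 0.0, -1.0]]
contact_force: [0.5, 0.6, -0.2]
width: 0.0098
gripper_force: 0.0
```

Run:
```python
from h import *
p,w=cloud("wrist");save(p,"w3")
```

```text
(no output)
```

View pics/w3.png

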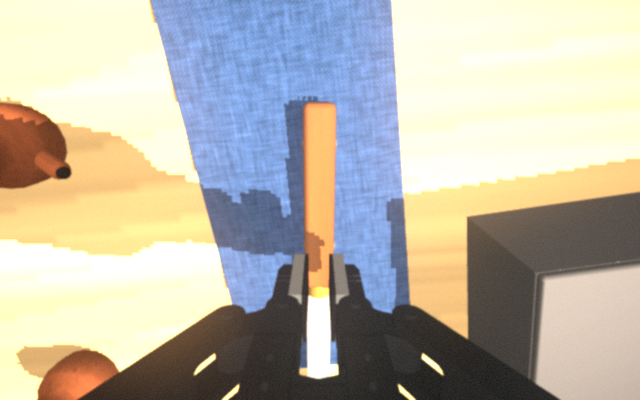

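```bash
python3 -m handwheel '0 0 0 0 0 0 0;0 0 0 0 0 0 0;0 0 0 0 0 0 0;0 0 0 0 0 0 0;0 0 0 0 0 0 0;0 0 0 0 0 0 0' 70
```

```text
clock: 5.35
tool_pos: [0.5242, -0.0421, 0.0086]
eef_rot: [[-0.997, 0.074, -0.0], [0.074, 0.997, 0.0], [0.0, 0.0, -1.0]]
contact_force: [0.4, -0.2, 0.5]
width: -0.0002
gripper_force: 0.0
```

Run:
```python
from h import *
p,w=cloud("wrist");save(p,"w4")
for v in (110,150,200,240,260,270,280,290,300,310,320,340,360): print(v,[w[v,u].round(3).tolist() for u in (305,312,320,328,336)])
```

```text
110 [[0.448, -0.042, 0.016], [0.449, -0.038, 0.016], [0.449, -0.035, 0.017], [0.449, -0.031, 0.016], [0.45, -0.027, 0.014]]
150 [[0.467, -0.043, 0.016], [0.467, -0.04, 0.017], [0.467, -0.036, 0.017], [0.468, -0.032, 0.017], [0.47, -0.028, 0.003]]
200 [[0.493, -0.045, 0.016], [0.492, -0.042, 0.017], [0.493, -0.038, 0.017], [0.493, -0.034, 0.017], [0.498, -0.029, 0.002]]
240 [[0.515, -0.047, 0.016], [0.514, -0.043, 0.018], [0.515, -0.039, 0.017], [0.515, -0.035, 0.017], [0.522, -0.03, 0.003]]
260 [[0.513, -0.046, 0.041], [0.514, -0.043, 0.04], [0.514, -0.039, 0.04], [0.515, -0.036, 0.039], [0.536, -0.031, 0.002]]
270 [[0.513, -0.046, 0.05], [0.514, -0.043, 0.049], [0.514, -0.039, 0.049], [0.514, -0.036, 0.05], [0.518, -0.032, 0.043]]
280 [[0.514, -0.046, 0.057], [0.514, -0.043, 0.057], [0.514, -0.039, 0.058], [0.514, -0.036, 0.057], [0.518, -0.033, 0.051]]
290 [[0.513, -0.045, 0.066], [0.514, -0.043, 0.064], [0.514, -0.039, 0.065], [0.514, -0.036, 0.065], [0.519, -0.033, 0.058]]
300 [[0.513, -0.045, 0.073], [0.516, -0.043, 0.068], [0.517, -0.04, 0.067], [0.513, -0.036, 0.073], [0.512, -0.034, 0.075]]
310 [[0.512, -0.045, 0.079], [0.513, -0.042, 0.078], [0.522, -0.04, 0.067], [0.513, -0.037, 0.079], [0.513, -0.034, 0.079]]
320 [[0.513, -0.044, 0.083], [0.517, -0.043, 0.078], [0.525, -0.04, 0.068], [0.513, -0.037, 0.084], [0.513, -0.034, 0.084]]
340 [[0.509, -0.043, 0.097], [0.526, -0.043, 0.078], [0.535, -0.041, 0.068], [0.525, -0.037, 0.079], [0.509, -0.035, 0.098]]
360 [[0.516, -0.044, 0.097], [0.533, -0.044, 0.08], [0.6, -0.045, 0.011], [0.532, -0.038, 0.081], [0.51, -0.035, 0.104]]
```

View pics/w4.png

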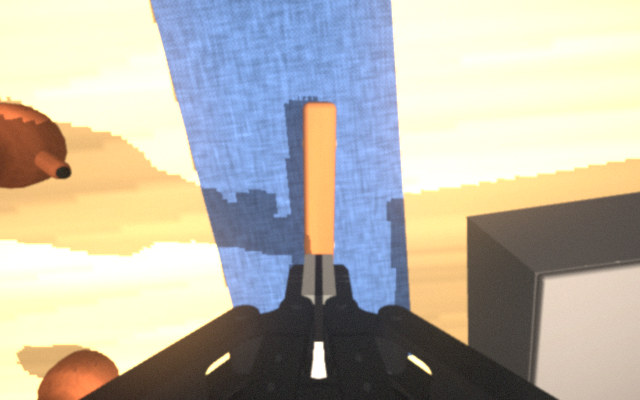

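Run:
```python
from h import *
p,w=cloud("wrist")
for v in range(244,262,2): print(v,[w[v,u].round(4).tolist() for u in (312,326)])
print(sense()["tool_pos"],sense()["contact_force"])
```

```text
244 [[0.5166, -0.0436, 0.0175], [0.5171, -0.0362, 0.0177]]
246 [[0.5177, -0.0437, 0.0178], [0.5188, -0.0363, 0.0165]]
248 [[0.5191, -0.0438, 0.0172], [0.5198, -0.0364, 0.0169]]
250 [[0.5208, -0.044, 0.0161], [0.5205, -0.0365, 0.0179]]
252 [[0.5213, -0.044, 0.0174], [0.5217, -0.0365, 0.0178]]
254 [[0.5139, -0.0431, 0.0342], [0.5143, -0.0364, 0.0344]]
256 [[0.5135, -0.043, 0.0371], [0.5143, -0.0365, 0.0364]]
258 [[0.5137, -0.043, 0.0386], [0.5142, -0.0365, 0.0385]]
260 [[0.5135, -0.0429, 0.0409], [0.5142, -0.0365, 0.0404]]
[ 0.52419244 -0.04211125  0.00860343] [-0.21616481  0.68685483 -0.06123538]
```

```bash
python3 -m handwheel '0 0 0 0 0 0 28;0 0 0 0 0 0 28;0 0 0 0 0 0 28;0 0 0 0 0 0 28;0 0 5 0 0 0 28;0 0 5 0 0 0 28;0 0 4 0 0 0 28;0 0 0 0 0 0 28;0 0 0 0 0 0 28'
python3 - <<'E'
from h import *
p,w=cloud("wrist");save(p,"w5")
i=camera_info("wrist")
for u in (282,286,290,294,298,302,338,342,346,350,354,358):
  c=w[235:310,u]; k=[j for j in range(75) if c[j,2]>.022 and c[j,0]<.53]
  print(u,k[0]+235 if k else None, c[k[0]].round(4) if k else None, c[k[0]-1].round(4) if k else None)
print(sense()["contact_force"])
E
```

```text
clock: 6.2
tool_pos: [0.5236, -0.042, -0.0061]
eef_rot: [[-0.997, 0.074, -0.001], [0.074, 0.997, 0.0], [0.001, 0.0, -1.0]]
contact_force: [0.2, 0.2, 0.7]
width: 0.0283
gripper_force: 0.0
282 257 [ 0.512  -0.0568  0.0232] [ 0.5122 -0.057   0.0217]
286 257 [ 0.512  -0.055   0.0234] [ 0.5126 -0.0552  0.0214]
290 None None None
294 None None None
298 None None None
302 None None None
338 None None None
342 None None None
346 None None None
350 255 [ 0.5139 -0.0251  0.022 ] [ 0.5144 -0.0249  0.0201]
354 255 [ 0.5139 -0.0232  0.0223] [ 0.5149 -0.0229  0.0194]
358 256 [ 0.5146 -0.0213  0.0222] [ 0.5153 -0.0211  0.0198]
[-0.07389639  0.07198673  0.03209316]
```

Run:
```python
from h import *
p,w=cloud("wrist")
for u in (280,286,352,358):
  print(u,[(v,round(float(w[v,u,0]),3),round(float(w[v,u,2]),4)) for v in range(243,262,2)])
```

```text
280 [(243, 0.515, 0.0023), (245, 0.517, 0.0015), (247, 0.517, 0.002), (249, 0.518, 0.0032), (251, 0.519, 0.0035), (253, 0.52, 0.0031), (255, 0.512, 0.0213), (257, 0.513, 0.0227), (259, 0.513, 0.0243), (261, 0.512, 0.0275)]
286 [(243, 0.516, 0.0014), (245, 0.516, 0.0027), (247, 0.517, 0.0027), (249, 0.518, 0.0029), (251, 0.52, 0.0022), (253, 0.521, 0.0018), (255, 0.513, 0.0214), (257, 0.513, 0.0234), (259, 0.512, 0.0258), (261, 0.513, 0.0273)]
352 [(243, 0.517, 0.0031), (245, 0.518, 0.0035), (247, 0.52, 0.0024), (249, 0.521, 0.0023), (251, 0.522, 0.0026), (253, 0.523, 0.0031), (255, 0.515, 0.0218), (257, 0.514, 0.0245), (259, 0.515, 0.0257), (261, 0.515, 0.0273)]
358 [(243, 0.518, 0.0026), (245, 0.519, 0.0031), (247, 0.52, 0.0027), (249, 0.521, 0.0035), (251, 0.522, 0.0044), (253, 0.524, 0.0028), (255, 0.514, 0.0226), (257, 0.515, 0.0238), (259, 0.515, 0.0251), (261, 0.515, 0.0272)]
```

```bash
python3 -m handwheel '0 0 4 0 0 0 28;0 0 4 0 0 0 28;0 0 4 0 0 0 28;0 0 0 0 0 0 28;0 0 0 0 0 0 28'
python3 -m handwheel '0 0 0 0 0 0 8;0 0 0 0 0 0 8;0 0 0 0 0 0 8;0 0 0 0 0 0 8;0 0 0 0 0 0 8;0 0 0 0 0 0 8' 70
```

```text
clock: 6.72
tool_pos: [0.5237, -0.042, -0.0179]
eef_rot: [[-0.997, 0.074, -0.001], [0.074, 0.997, 0.0], [0.001, 0.0, -1.0]]
contact_force: [0.1, -0.1, 0.2]
width: 0.0279
gripper_force: 0.0
clock: 7.22
tool_pos: [0.5244, -0.0421, -0.0172]
eef_rot: [[-0.997, 0.074, 0.001], [0.074, 0.997, -0.0], [-0.001, -0.0, -1.0]]
contact_force: [1.2, -0.4, 1.1]
width: 0.014
gripper_force: 69.3
```

```bash
python3 -m handwheel '0 0 -10 0 0 0 8;0 0 -20 0 0 0 8;0 0 -30 0 0 0 8;0 0 -30 0 0 0 8;0 0 -25 0 0 0 8;0 0 0 0 0 0 8'
python3 - <<'E'
from h import *
go([.3493,.1625,.10],yaw=np.pi+.080)
E
```

```text
clock: 7.72
tool_pos: [0.5283, -0.043, 0.1044]
eef_rot: [[-0.997, 0.074, 0.01], [0.074, 0.997, -0.002], [-0.01, -0.002, -1.0]]
contact_force: [0.6, -1.0, 0.4]
width: 0.0142
gripper_force: 69.2
pos [ 0.5283 -0.043   0.1044] turn [-0.023  0.095 -1.473] shift-now [193.8 191.6   2.1] shift-after-turn [162.  219.1   4.4]
```

```bash
python3 -m handwheel '0 0 0 0 0 -.74 8;0 0 0 0 0 -.74 8;20 27.4 0 0 0 0 8;20 27.4 0 0 0 0 8;20 27.4 0 0 0 0 8;20 27.4 0 0 0 0 8;20 27.4 0 0 0 0 8;20 27.4 0 0 0 0 8;20 27.4 0 0 0 0 8;20 27.4 0 0 0 0 8;0 0 0 0 0 0 8;0 0 0 0 0 0 8'
python3 - <<'E'
from h import *
s=sense();go([.3493,.1625,.001],yaw=np.pi+.080)
p,w=cloud("wrist");save(p,"w6");np.save("w6.npy",w)
print(px("wrist",s["tool_pos"]+[.1045*np.cos(.08),.1045*np.sin(.08),.027]))
for v in range(240,400,12):
  r=w[v,290:350];print(v,[tuple(x.round(3)) for x in r[::12]])
E
```

```text
clock: 8.72
tool_pos: [0.346, 0.1644, 0.0975]
eef_rot: [[-0.996, -0.084, 0.0], [-0.084, 0.996, -0.0], [-0.0, -0.0, -1.0]]
contact_force: [0.0, -0.5, -0.5]
width: 0.0143
gripper_force: 69.2
pos [0.346  0.1644 0.0975] turn [-0.002  0.001  0.042] shift-now [-3.2 -2.2 96.5] shift-after-turn [-3.2 -2.2 96.5]
[316.9528345  428.48366458]
240 [(np.float64(0.388), np.float64(0.144), np.float64(-0.0)), (np.float64(0.326), np.float64(0.157), np.float64(0.131)), (np.float64(0.325), np.float64(0.162), np.float64(0.132)), (np.float64(0.324), np.float64(0.167), np.float64(0.132)), (np.float64(0.384), np.float64(0.186), np.float64(0.0))]
252 [(np.float64(0.4), np.float64(0.145), np.float64(0.0)), (np.float64(0.332), np.float64(0.157), np.float64(0.131)), (np.float64(0.331), np.float64(0.162), np.float64(0.131)), (np.float64(0.33), np.float64(0.168), np.float64(0.132)), (np.float64(0.396), np.float64(0.188), np.float64(0.0))]
264 [(np.float64(0.337), np.float64(0.152), np.float64(0.133)), (np.float64(0.336), np.float64(0.157), np.float64(0.133)), (np.float64(0.337), np.float64(0.163), np.float64(0.13
[... 2702 characters left out ...]
4(0.405), np.float64(0.175), np.float64(0.125)), (np.float64(0.497), np.float64(0.196), np.float64(0.036))]
384 [(np.float64(0.337), np.float64(0.157), np.float64(0.196)), (np.float64(0.335), np.float64(0.16), np.float64(0.197)), (np.float64(0.336), np.float64(0.164), np.float64(0.197)), (np.float64(0.336), np.float64(0.167), np.float64(0.197)), (np.float64(0.335), np.float64(0.17), np.float64(0.197))]
396 [(np.float64(0.335), np.float64(0.158), np.float64(0.201)), (np.float64(0.337), np.float64(0.161), np.float64(0.199)), (np.float64(0.336), np.float64(0.164), np.float64(0.2)), (np.float64(0.336), np.float64(0.167), np.float64(0.2)), (np.float64(0.337), np.float64(0.17), np.float64(0.199))]
```

View pics/w6.png

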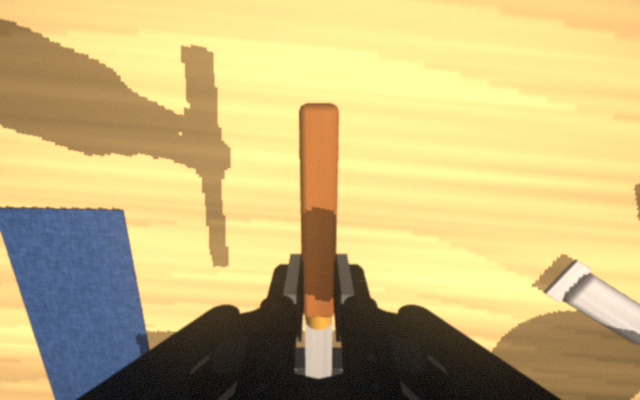

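Run:
```python
from h import *
p,w=cloud("top");m=(abs(w[:,:,2]-.127)<.007)&(w[:,:,0]>.36)&(w[:,:,0]<.5)&(abs(w[:,:,1]-.17)<.03)
q=w[m];print(m.sum(),q[:,0].min(),q[:,0].max(),q[np.argsort(q[:,0])[-5:]].round(4).tolist())
l=cv2.fitLine(q[:,:2].astype('f4'),cv2.DIST_L2,0,.01,.01).ravel();print(l,np.degrees(np.arctan(l[1]/l[0])))
w6=np.load("w6.npy");m=(abs(w6[:,:,2]-.129)<.006)&(w6[:,:,0]<.41)&(w6[:,:,0]>.25)&(abs(w6[:,:,1]-.165)<.012);q=w6[m];l=cv2.fitLine(q[:,:2].astype('f4'),cv2.DIST_L2,0,.01,.01).ravel();print(l,np.degrees(np.arctan(l[1]/l[0])),q[:,0].min())
```

```text
80 0.41546573928237257 0.44941348065746733 [[0.447, 0.1779, 0.1263], [0.4471, 0.176, 0.1232], [0.4489, 0.1654, 0.1289], [0.4491, 0.1705, 0.1275], [0.4494, 0.1687, 0.1224]]
[0.99712723 0.07574466 0.43261167 0.17130227] 4.3440094
[0.99670804 0.08107462 0.32410046 0.16391604] 4.650337 0.26672910999203525
```

```bash
python3 -m handwheel '0 0 25 0 0 0 8;0 0 25 0 0 0 8;0 0 25 0 0 0 8;0 0 16 0 0 0 8;0 0 6 0 0 0 8;0 0 0 0 0 0 8;0 0 0 0 0 0 8'
python3 - <<'E'
from h import *
s=sense();print(s["tool_pos"],s["contact_force"])
p,w=cloud("wrist");v,u=np.mgrid[0:400,0:640]
m=(u>304)&(u<332)&(v>338)&(v<378)&(w[:,:,0]<.45);print("blade",np.median(w[m],0))
m=(u>304)&(u<336)&(v>110)&(v<240)&(w[:,:,2]>.02);print("handle",np.median(w[m],0))
p,w=cloud("top");save(p,"t2",1.7,(225,160,345,250),6)
z=w[:,:,2]
m=(z>.02)&(z<.04)&(w[:,:,0]>.38)&(w[:,:,0]<.475)&(abs(w[:,:,1]-.17)<.02);q=w[m];print(q[:,0].max(),np.median(q,0))
m=(z>.03)&(z<.045)&(w[:,:,0]>.478)&(w[:,:,0]<.51)&(abs(w[:,:,1]-.18)<.05);q=w[m];print("lip",len(q),np.percentile(q[:,0],[2,50]) if len(q) else 0,np.median(q,0) if len(q) else 0)
E
```

```text
clock: 9.4
tool_pos: [0.3479, 0.163, 0.001]
eef_rot: [[-0.997, -0.079, -0.0], [-0.079, 0.997, -0.0], [0.0, -0.0, -1.0]]
contact_force: [0.5, 0.1, -0.1]
width: 0.0137
gripper_force: 69.2
[0.34785548 0.16297033 0.00096812] [ 0.46950173  0.13467741 -0.12705489]
blade [0.39721028 0.16778293 0.02905564]
handle [0.29711961 0.16073878 0.03502931]
0.4502533362018875 [0.4315883  0.17121347 0.03001201]
lip 137 [0.49133435 0.49879532] [0.49879532 0.17575871 0.03636063]
```

View pics/t2.png

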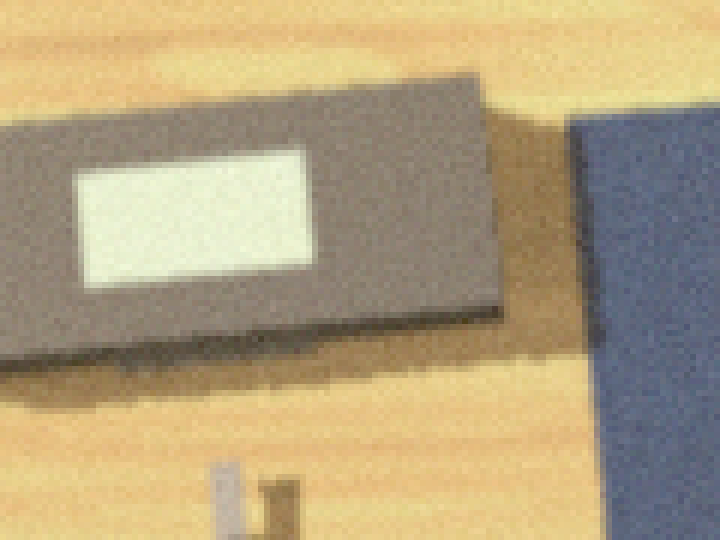

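The blade tip is at (228,465) in the crop, square in front of the lip's middle at (225,350). I advance it 46 mm.

```bash
python3 -m handwheel '-12 0 0 0 0 0 8;-12 0 0 0 0 0 8;-12 0 0 0 0 0 8;-7 0 0 0 0 0 8;-3 0 0 0 0 0 8;0 0 0 0 0 0 8;0 0 0 0 0 0 8;0 0 0 0 0 0 8'
python3 -m handwheel '0 0 -2 0 0 0 8;0 0 -2 0 0 0 8;0 0 -2 0 0 0 8;0 0 -2 0 0 0 8;0 0 0 0 0 0 8;0 0 0 0 0 0 8'
```

```text
clock: 10.17
tool_pos: [0.3922, 0.1672, 0.0005]
eef_rot: [[-0.997, -0.081, -0.001], [-0.081, 0.997, -0.0], [0.001, -0.0, -1.0]]
contact_force: [-1.0, -0.4, 0.3]
width: 0.0141
gripper_force: 69.2
clock: 10.67
tool_pos: [0.3926, 0.1672, 0.0086]
eef_rot: [[-0.997, -0.081, -0.0], [-0.081, 0.997, -0.0], [0.0, -0.0, -1.0]]
contact_force: [0.4, -0.4, -2.0]
width: 0.0141
gripper_force: 69.1
```

```bash
python3 -m handwheel '-.3 0 -3 0 0 0 8;-.3 0 -3 0 0 0 8;-.4 0 -3 0 0 0 8;-.5 0 -3 0 0 0 8;-.6 0 -3 0 0 0 8;-.6 0 -3 0 0 0 8;-.7 0 -3 0 0 0 8;-.7 0 -3 0 0 0 8;0 0 0 0 0 0 8;0 0 0 0 0 0 8'
python3 - <<'E'
from h import *
s=sense();print(s["tool_pos"],s["contact_force"])
p,w=cloud("wrist");v,u=np.mgrid[0:400,0:640]
m=(u>304)&(u<332)&(v>338)&(v<378)&(w[:,:,0]<.49);print("blade",np.median(w[m],0))
m=(u>304)&(u<336)&(v>110)&(v<240)&(w[:,:,2]>.02);print("handle",np.median(w[m],0))
p,w=cloud("top")
m=(w[:,:,2]>.05)&(abs(w[:,:,1]-.1)<.04)&(w[:,:,0]>.49)&(w[:,:,0]<.62)
q=w[m];A=np.c_[q[:,0],q[:,1],np.ones(len(q))];print(np.linalg.lstsq(A,q[:,2],rcond=None)[0])
E
```

```text
clock: 11.5
tool_pos: [0.3977, 0.1677, 0.0331]
eef_rot: [[-0.997, -0.08, 0.001], [-0.08, 0.997, 0.0], [-0.002, 0.0, -1.0]]
contact_force: [-1.1, -0.3, -1.0]
width: 0.0141
gripper_force: 69.1
[0.39771756 0.16767207 0.03305932] [-1.14728731 -0.27659931 -0.9506963 ]
blade [0.44667585 0.17274721 0.0611148 ]
handle [0.34696609 0.1653768  0.06711225]
[-0.15320394 -0.0292738   0.16799222]
```

```bash
cat >> h.py <<'E'
def lidangle():
    p,w=cloud("top");c=np.array([.554,.179]);a=.081
    d=w[:,:,:2]-c;x=d[:,:,0]*np.cos(a)+d[:,:,1]*np.sin(a);y=-d[:,:,0]*np.sin(a)+d[:,:,1]*np.cos(a)
    m=(w[:,:,2]>.045)&(abs(y)<.125)&(x<.16)&(x>-.07)&(abs(y)>.03)
    q=np.c_[x[m],w[:,:,2][m]]
    prof=[(k,round(float(np.max(q[abs(q[:,0]-k/1000)<.005,1])),3)) for k in range(-60,150,10) if (abs(q[:,0]-k/1000)<.005).sum()>10]
    print("profile x mm from case centre, top z:",prof)
    return p
E
python3 - <<'E'
from h import *
lidangle()
E
```

```text
profile x mm from case centre, top z: [(-50, 0.072), (-40, 0.096), (-30, 0.095), (-20, 0.094), (-10, 0.089), (0, 0.087), (10, 0.085), (20, 0.082), (30, 0.079), (40, 0.076), (50, 0.073), (60, 0.072)]
```

```bash
python3 -m handwheel '-8 0 0 0 0 0 8;-8 0 0 0 0 0 8;-8 0 0 0 0 0 8;-8 0 0 0 0 0 8;-8 0 0 0 0 0 8;0 0 0 0 0 0 8'
python3 -m handwheel '-1.2 0 -3 0 0 0 8;-1.2 0 -3 0 0 0 8;-1.2 0 -3 0 0 0 8;-1.2 0 -3 0 0 0 8;-1.2 0 -3 0 0 0 8;-1.2 0 -3 0 0 0 8;-1.2 0 -3 0 0 0 8;-1.2 0 -3 0 0 0 8;-1.2 0 -3 0 0 0 8;-1.2 0 -3 0 0 0 8;-1.2 0 -3 0 0 0 8;-1.2 0 -3 0 0 0 8'
python3 - <<'E'
from h import *
lidangle()
E
```

```text
clock: 12.15
tool_pos: [0.4393, 0.1709, 0.0329]
eef_rot: [[-0.997, -0.08, 0.002], [-0.08, 0.997, 0.0], [-0.002, 0.0, -1.0]]
contact_force: [1.4, -0.6, -1.7]
width: 0.0139
gripper_force: 69.0
clock: 13.15
tool_pos: [0.4513, 0.1719, 0.0688]
eef_rot: [[-0.997, -0.08, -0.0], [-0.08, 0.997, -0.0], [0.0, -0.0, -1.0]]
contact_force: [3.1, 0.7, -4.0]
width: 0.0138
gripper_force: 68.7
profile x mm from case centre, top z: [(-60, 0.459), (-30, 0.11), (-20, 0.117), (-10, 0.128), (0, 0.128), (10, 0.119), (20, 0.111), (30, 0.104), (40, 0.095), (50, 0.087), (60, 0.078), (70, 0.069)]
```

```bash
python3 -m handwheel '-1.2 0 -3 0 0 0 8;-1.2 0 -3 0 0 0 8;-1.2 0 -3 0 0 0 8;-1.2 0 -3 0 0 0 8;-1.2 0 -3 0 0 0 8;-1.2 0 -3 0 0 0 8;-1.2 0 -2.5 0 0 0 8;-1.2 0 -2.5 0 0 0 8;-1.2 0 -2 0 0 0 8;0 0 0 0 0 0 8'
python3 - <<'E'
from h import *
lidangle()
E
```

```text
clock: 14.03
tool_pos: [0.4623, 0.1725, 0.094]
eef_rot: [[-0.997, -0.08, 0.0], [-0.08, 0.997, -0.001], [-0.0, -0.001, -1.0]]
contact_force: [2.8, -0.2, -5.6]
width: 0.0136
gripper_force: 68.6
profile x mm from case centre, top z: [(-60, 0.492), (-50, 0.484), (-40, 0.472), (0, 0.129), (10, 0.136), (20, 0.141), (30, 0.141), (40, 0.127), (50, 0.11), (60, 0.094), (70, 0.079), (80, 0.063)]
```

```bash
python3 -m handwheel '-5 0 1 0 0 0 8;-5 0 2 0 0 0 8;-5 0 2 0 0 0 8;-5 0 2 0 0 0 8;-5 0 2 0 0 0 8;-5 0 2 0 0 0 8;-5 0 2 0 0 0 8;-5 0 2 0 0 0 8;-5 0 2 0 0 0 8;0 0 0 0 0 0 8'
python3 - <<'E'
from h import *
lidangle()
E
```

```text
clock: 14.92
tool_pos: [0.5073, 0.1764, 0.076]
eef_rot: [[-0.997, -0.08, -0.001], [-0.08, 0.997, -0.0], [0.001, -0.0, -1.0]]
contact_force: [-0.7, -0.6, -1.1]
width: 0.0137
gripper_force: 69.2
profile x mm from case centre, top z: [(-60, 0.495), (-50, 0.49), (-40, 0.486), (-30, 0.481), (-20, 0.477), (-10, 0.471), (0, 0.461), (10, 0.138), (20, 0.137), (30, 0.141), (40, 0.145), (50, 0.131), (60, 0.11), (70, 0.087), (80, 0.066)]
```

```bash
python3 -m handwheel '-4 0 0 0 0 0 8;-4 0 0 0 0 0 8;-4 0 0 0 0 0 8;-4 0 0 0 0 0 8;-4 0 0 0 0 0 8;-4 0 0 0 0 0 8;-4 0 0 0 0 0 8;-4 0 0 0 0 0 8;-4 0 0 0 0 0 8;0 0 0 0 0 0 8'
python3 - <<'E'
from h import *
lidangle()
E
```

```text
clock: 15.8
tool_pos: [0.5443, 0.1794, 0.0771]
eef_rot: [[-0.997, -0.08, 0.002], [-0.08, 0.997, 0.0], [-0.002, 0.0, -1.0]]
contact_force: [-0.3, -1.1, -0.9]
width: 0.0141
gripper_force: 69.3
profile x mm from case centre, top z: [(-60, 0.511), (-50, 0.507), (-40, 0.502), (-30, 0.498), (-20, 0.494), (-10, 0.489), (0, 0.484), (10, 0.48), (20, 0.476), (30, 0.468), (70, 0.144), (80, 0.138), (90, 0.139), (100, 0.134)]
```

```bash
python3 -m handwheel '-2 0 0 0 0 0 8;-2 0 0 0 0 0 8;0 0 0 0 0 0 8;25 0 0 0 0 0 8;35 0 0 0 0 0 8;35 0 0 0 0 0 8;35 0 0 0 0 0 8;15 0 -20 0 0 0 8;0 0 -20 0 0 0 8;0 0 0 0 0 .755 8;0 0 0 0 0 .755 8;0 0 0 0 0 0 8'
python3 - <<'E'
from h import *
lidangle()
go([.5244,-.0421,.02],yaw=np.pi-.0745)
E
```

```text
clock: 16.85
tool_pos: [0.4031, 0.1682, 0.1177]
eef_rot: [[-0.997, 0.08, 0.003], [0.08, 0.997, 0.001], [-0.003, 0.001, -1.0]]
contact_force: [-1.2, 0.2, -0.7]
width: 0.0143
gripper_force: 69.3
profile x mm from case centre, top z: [(70, 0.147), (80, 0.145), (90, 0.136), (100, 0.133)]
pos [0.4027 0.1681 0.1172] turn [ 0.005  0.018 -0.015] shift-now [-137.1 -200.4   97.4] shift-after-turn [-137.  -200.5   97.2]
```

```bash
python3 -m handwheel '0 -33 0 0 0 0 8;0 -33 0 0 0 0 8;0 -33 0 0 0 0 8;-15 -33 0 0 0 0 8;-30 -33 0 0 0 0 8;-30 -33 0 0 0 0 8;-30 -2 0 0 0 0 8;-30 0 10 0 0 0 8;-2 0 30 0 0 0 8;0 0 30 0 0 0 8;0 0 20 0 0 0 8;0 0 0 0 0 0 8'
python3 - <<'E'
from h import *
go([.5244,-.0421,-.0168],yaw=np.pi-.0745)
p,w=cloud("wrist");save(p,"w7")
go([.5244,-.0421,-.0168],yaw=np.pi-.0745)
E
```

```text
clock: 17.9
tool_pos: [0.5154, -0.0366, 0.0213]
eef_rot: [[-0.997, 0.075, -0.009], [0.075, 0.997, 0.002], [0.009, 0.001, -1.0]]
contact_force: [-2.1, 0.0, -1.3]
width: 0.0137
gripper_force: 69.3
pos [ 0.5154 -0.0366  0.0213] turn [ 0.013 -0.09  -0.01 ] shift-now [-9.7 -4.8 38. ] shift-after-turn [-9.4 -4.8 38.1]
pos [ 0.517  -0.0369  0.0238] turn [ 0.009 -0.061 -0.012] shift-now [-8.  -4.6 40.6] shift-after-turn [-7.7 -4.6 40.6]
```

View pics/w7.png

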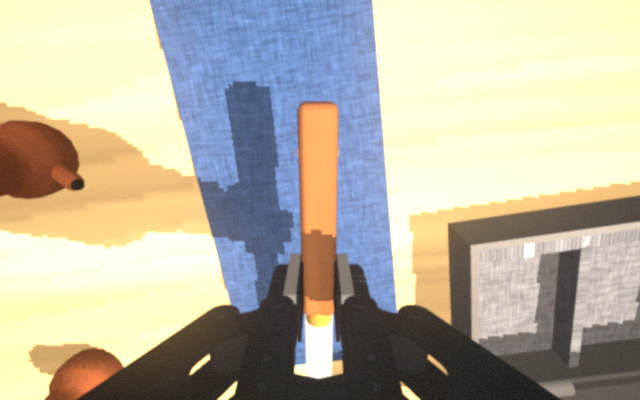

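```bash
python3 -m handwheel '10 -4 0 0 0 0 8;7 0 15 0 0 0 8;0 0 13 0 0 0 8;0 0 6 0 0 0 8;0 0 3 0 0 0 8;0 0 2 0 0 0 8;0 0 0 0 0 0 8;0 0 0 0 0 0 8'
```

```text
clock: 18.62
tool_pos: [0.5033, -0.0403, -0.0115]
eef_rot: [[-0.997, 0.077, 0.001], [0.077, 0.997, -0.0], [-0.001, -0.0, -1.0]]
contact_force: [0.4, -0.7, -0.5]
width: 0.0134
gripper_force: 69.3
```

```bash
python3 -m handwheel '0 0 2 0 0 0 8;0 0 1.5 0 0 0 8;0 0 1 0 0 0 8;0 0 .5 0 0 0 8;0 0 0 0 0 0 8'
python3 -m handwheel '0 0 0 0 0 0 30;0 0 0 0 0 0 30;0 0 0 0 0 0 30;0 0 0 0 0 0 30;0 0 -10 0 0 0 30;0 0 -30 0 0 0 40;0 0 -40 0 0 0 50;0 0 -40 0 0 0 60;0 0 -40 0 0 0 60;0 0 -40 0 0 0 60;0 0 -30 0 0 0 60;0 0 0 0 0 0 60'
python3 - <<'E'
from h import *
p,w=cloud("wrist");save(p,"w8");np.save("w8.npy",w)
for r in silhouettes("wrist","pot1"):
    m=r["region"];q=w[m];q=q[~np.isnan(q).any(1)];v,u=np.nonzero(m);col=p[m].mean(0).astype(int)
    print(round(r["score"],2),int(u.mean()),int(v.mean()),m.sum(),col,np.median(q,0).round(3))
go([.5,-.24,.28],yaw=np.pi)
E
```

```text
clock: 19.03
tool_pos: [0.5028, -0.0402, -0.0165]
eef_rot: [[-0.997, 0.077, 0.0], [0.077, 0.997, -0.0], [-0.0, -0.0, -1.0]]
contact_force: [-3.9, 1.0, 7.8]
width: 0.0139
gripper_force: 70.5
clock: 20.03
tool_pos: [0.5066, -0.041, 0.2217]
eef_rot: [[-0.997, 0.077, 0.013], [0.077, 0.997, -0.003], [-0.014, -0.002, -1.0]]
contact_force: [1.0, 0.6, 0.3]
width: 0.06
gripper_force: 0.0
0.96 198 257 1210 [136  83  50] [ 0.604 -0.195  0.027]
0.79 95 315 1333 [91 52 86] [ 0.68  -0.351  0.026]
0.78 66 244 1432 [127  71  41] [ 0.576 -0.35   0.028]
0.77 40 161 1756 [128  70  41] [ 0.473 -0.346  0.029]
0.77 146 8 503 [57 96 43] [ 0.331 -0.195  0.023]
0.68 183 132 1328 [114  71  42] [ 0.454 -0.18   0.029]
pos [ 0.5035 -0.0403  0.2149] turn [-0.008  0.04  -0.741] shift-now [ -12.3 -199.4  -64.9] shift-after-turn [   3.5 -199.7  -65.1]
```

View pics/w8.png

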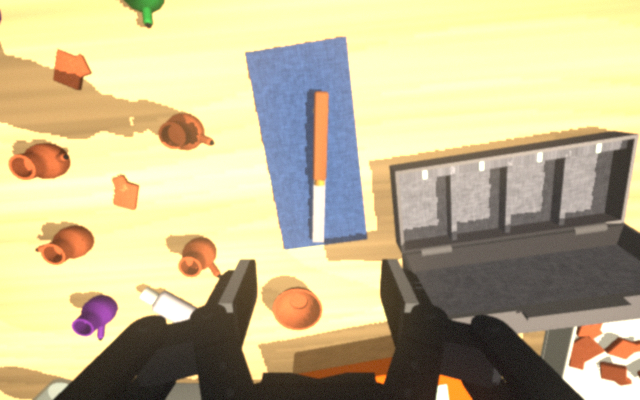

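The spatula is back on its mat at (319,165) and the lid is open. The ticks show at (425,174), (482,166), (540,157) and (599,148). The terracotta pots are at (183,132), (198,257), (66,244) and (40,161), and the purple one at (95,315) is not meant.

```bash
cat >> h.py <<'E'
from scipy.optimize import least_squares
def pots(p,w,show=True):
    out=[]
    for r in silhouettes("wrist","pot1"):
        m=r["region"];col=p[m].mean(0)
        if not(col[0]>1.35*col[1] and col[1]>col[2]*1.2): continue
        c0=np.nanmedian(w[m],0)
        if c0[2]>.075: continue
        mm=cv2.dilate(m.astype('u1'),np.ones((9,9)))>0
        i=p.astype(float);mm&=(i[:,:,0]>1.3*i[:,:,1])&(w[:,:,2]>.006)&(np.linalg.norm(w[:,:,:2]-c0[:2],axis=-1)<.065)
        q=w[mm];zt=np.percentile(q[:,2],99.5)
        ri=q[(q[:,2]>zt-.006)]
        f=least_squares(lambda c:np.hypot(ri[:,0]-c[0],ri[:,1]-c[1])-.0125,ri[:,:2].mean(0),loss="soft_l1",f_scale=.002).x
        (mx,my),rad=cv2.minEnclosingCircle(ri[:,:2].astype('f4'))
        d=q[:,:2]-f;rr=np.hypot(*d.T);sp=(rr>.0245)&(q[:,2]>zt-.046+.014)&(q[:,2]<zt-.046+.034)
        # low spread check
        e=d[sp]/rr[sp][:,None];ang=np.arctan2(*e.mean(0)[::-1]) if sp.sum() else np.nan
        out.append((f,ang));
        if show: print(round(r["score"],2),"rim",f.round(4),"circ",round(mx,4),round(my,4),round(rad,4),"top",zt.round(4),"n",len(ri),"spout",np.degrees(ang).round(1),sp.sum(),"conc",np.linalg.norm(e.mean(0)).round(3),"rmax",rr[sp].max().round(4) if sp.sum() else 0)
    return out
E
python3 - <<'E'
from h import *
w=np.load("w8.npy");p=cv2.imread("pics/w8.png")[:,:,::-1].astype(int)
m=(p.min(2)>215)&(w[:,:,2]>.018)&(w[:,:,2]<.032);n,l,s,c=cv2.connectedComponentsWithStats(m.astype('u1'))
for k in range(1,n):
    if 20<s[k,4]<200: print("tick",c[k].round(0),s[k,4],np.median(w[l==k],0).round(4))
E
python3 -m handwheel '0 0 0 0 0 -.74 60;4 -36 -5 0 0 0 60;6 -36 -10 0 0 0 60;6 -36 -10 0 0 0 60;10 -36 -10 0 0 0 60;10 -36 -10 0 0 0 60;7 -36 -10 0 0 0 60;0 -5 -10 0 0 0 60;0 0 0 0 0 0 60;0 0 0 0 0 0 60;0 0 0 0 0 0 60'
python3 - <<'E'
from h import *
print(sense()["tool_pos"])
p,w=cloud("wrist");save(p,"w9");np.save("w9.npy",w);pots(p,w)
E
```

```text
tick [598. 147.] 48 [0.5056 0.2718 0.0243]
tick [539. 156.] 51 [0.5106 0.208  0.0242]
tick [481. 165.] 51 [0.5163 0.1446 0.0243]
tick [424. 174.] 49 [0.5215 0.0803 0.0247]
clock: 21.05
tool_pos: [0.4591, -0.2595, 0.2759]
eef_rot: [[-1.0, -0.001, -0.002], [-0.001, 1.0, 0.002], [0.002, 0.002, -1.0]]
contact_force: [0.3, -0.6, 0.2]
width: 0.0599
gripper_force: 0.0
[ 0.45913335 -0.25947657  0.27592286]
0.87 rim [ 0.4745 -0.356 ] circ 0.4748 -0.3564 0.0145 top 0.0474 n 184 spout 98.2 50 conc 0.996 rmax 0.0349
0.84 rim [ 0.6075 -0.2025] circ 0.608 -0.2022 0.0144 top 0.047 n 168 spout 43.8 42 conc 0.997 rmax 0.0356
0.76 rim [ 0.4781 -0.1838] circ 0.4784 -0.1834 0.0143 top 0.0472 n 185 spout 67.3 48 conc 0.997 rmax 0.0345
0.73 rim [ 0.5787 -0.3595] circ 0.579 -0.3601 0.0147 top 0.0469 n 139 spout -89.4 54 conc 0.997 rmax 0.0358
```

Run:
```python
from h import *
w=np.load("w8.npy");a=.0829;c=np.array([.554,.179])
d=w[:,:,:2]-c;x=(d[:,:,0]*np.cos(a)+d[:,:,1]*np.sin(a))*1000;y=(-d[:,:,0]*np.sin(a)+d[:,:,1]*np.cos(a))*1000;z=w[:,:,2]*1000
for yc in (-96,-32,32,96):
    m=(abs(y-yc)<15)&(x>-60)&(x<75)
    print(yc,[(k,round(float(np.median(z[m&(abs(x-k)<1.5)]))) if (m&(abs(x-k)<1.5)).sum()>5 else None) for k in range(-56,64,4)])
m=(z>21)&(z<27)&(x>-20)&(x<30)
ys=y[m];print(np.histogram(ys,np.arange(-130,131,4))[0].tolist())
```

```text
-96 [(-56, 0), (-52, 15), (-48, 32), (-44, 24), (-40, 24), (-36, 24), (-32, None), (-28, 8), (-24, 8), (-20, 8), (-16, 8), (-12, 8), (-8, 8), (-4, 8), (0, 8), (4, 8), (8, 8), (12, 8), (16, 8), (20, 8), (24, 8), (28, 8), (32, 8), (36, 8), (40, 8), (44, 8), (48, 20), (52, 36), (56, 36), (60, 35)]
-32 [(-56, 0), (-52, 15), (-48, 32), (-44, 24), (-40, 24), (-36, 24), (-32, None), (-28, 8), (-24, 8), (-20, 8), (-16, 8), (-12, 8), (-8, 8), (-4, 8), (0, 7), (4, 8), (8, 8), (12, 8), (16, 8), (20, 8), (24, 8), (28, 8), (32, 8), (36, 7), (40, 8), (44, 8), (48, 19), (52, 33), (56, 35), (60, 35)]
32 [(-56, 0), (-52, 14), (-48, 32), (-44, 24), (-40, 24), (-36, 24), (-32, None), (-28, 8), (-24, 8), (-20, 8), (-16, 8), (-12, 8), (-8, 8), (-4, 8), (0, 8), (4, 8), (8, 8), (12, 8), (16, 8), (20, 8), (24, 8), (28, 7), (32, 7), (36, 8), (40, 8), (44, 7), (48, 20), (52, 33), (56, 35), (60, 35)]
96 [(-56, 0), (-52, 14), (-48, 32), (-44, 24), (-40, 24), (-36, 24), (-32, None), (-28, 8), (-24, 8), (-20, 8), (-16, 8), (-12, 8), (-8, 8), (-4, 8), (0, 8), (4, 8), (8, 7), (12, 8), (16, 8), (20, 8), (24, 8), (28, 7), (32, 8), (36, 8), (40, 8), (44, 8), (48, 20), (52, 36), (56, 36), (60, 34)]
[1, 0, 0, 0, 0, 0, 0, 0, 0, 0, 0, 0, 0, 0, 0, 37, 137, 57, 0, 0, 0, 0, 0, 0, 0, 0, 0, 0, 0, 0, 0, 58, 135, 56, 0, 0, 0, 0, 0, 0, 0, 0, 0, 0, 0, 0, 0, 74, 145, 63, 0, 0, 0, 0, 0, 0, 0, 0, 0, 0, 0, 0, 0, 1, 199]
```

```bash
python3 -m handwheel '0 0 0 0 0 1.1 50;0 0 0 0 0 1.1 50;0 0 0 0 0 1.1 50;0 0 0 0 0 1.1 50;0 0 0 0 0 1.1 50;0 0 0 0 0 1.1 50;0 0 0 0 0 1.1 50;0 0 0 0 0 1.1 50;0 0 0 0 0 1.1 50;0 0 0 0 0 1.1 50;0 0 0 0 0 1.1 50;0 0 0 0 0 1.1 50' 24
python3 -m handwheel '0 0 0 0 0 1.1 50;0 0 0 0 0 1.1 50;0 0 0 0 0 1.1 50;0 0 0 0 0 1.1 50;0 0 0 0 0 1.1 50;0 0 0 0 0 0 50;0 0 0 0 0 0 50'
python3 - <<'E'
from h import *
go([.478,-.1838,.07],yaw=np.radians(67.3));print(np.degrees(sense()["qpos"]).round(1))
E
```

```text
clock: 22.15
tool_pos: [0.4596, -0.2595, 0.2768]
eef_rot: [[-0.184, 0.983, -0.001], [0.983, 0.184, 0.001], [0.001, -0.001, -1.0]]
contact_force: [0.6, -0.2, 0.4]
width: 0.0498
gripper_force: 0.0
clock: 22.73
tool_pos: [0.4596, -0.2599, 0.2771]
eef_rot: [[0.373, 0.928, -0.001], [0.928, -0.373, 0.001], [0.0, -0.001, -1.0]]
contact_force: [-0.1, -0.4, -0.5]
width: 0.0504
gripper_force: 0.0
pos [ 0.4596 -0.2599  0.2771] turn [-0.007 -0.003  0.131] shift-now [ 77.4 -11.2 207.1] shift-after-turn [ 77.3 -12.4 207.1]
[-38.1  -2.9  96.7   0.   86.2 -16.1]
```

```bash
python3 -m handwheel '13 -2 25 0 0 .13 50;13 -2 30 0 0 0 50;13 -2 30 0 0 0 50;13 -2 30 0 0 0 50;13 -2 30 0 0 0 50;12.3 -2.4 30 0 0 0 50;0 0 20 0 0 0 50;0 0 12 0 0 0 50;0 0 0 0 0 0 50;0 0 0 0 0 0 50;0 0 0 0 0 0 50'
python3 - <<'E'
from h import *
go([.478,-.1838,.003],yaw=np.radians(67.3))
p,w=cloud("wrist");pots(p,w)
E
```

```text
clock: 23.65
tool_pos: [0.4792, -0.1859, 0.0723]
eef_rot: [[0.39, 0.921, 0.002], [0.921, -0.39, -0.001], [-0.0, 0.003, -1.0]]
contact_force: [0.8, -0.0, 0.6]
width: 0.05
gripper_force: 0.0
pos [ 0.4792 -0.1859  0.0723] turn [ 0.025  0.004 -0.041] shift-now [ 1.5 -2.1 69.3] shift-after-turn [ 1.5 -1.9 69.3]
0.84 rim [ 0.4798 -0.1831] circ 0.4794 -0.1836 0.0147 top 0.0471 n 730 spout 68.1 161 conc 0.996 rmax 0.0345
0.68 rim [ 0.5814 -0.3587] circ 0.5909 -0.3514 0.0034 top 0.041 n 28 spout nan 0 conc nan rmax 0
0.61 rim [ 0.6086 -0.202 ] circ 0.6094 -0.2026 0.0148 top 0.0471 n 1012 spout 45.4 265 conc 0.997 rmax 0.0353
0.51 rim [ 0.4606 -0.3255] circ 0.4715 -0.3247 0.0072 top 0.0296 n 88 spout nan 0 conc nan rmax 0h.py:50: RuntimeWarning: Mean of empty slice.
  if show: print(round(r["score"],2),"rim",f.round(4),"circ",round(mx,4),round(my,4),round(rad,4),"top",zt.round(4),"n",len(ri),"spout",np.degrees(ang).round(1),sp.sum(),"conc",np.linalg.norm(e.mean(0)).round(3),"rmax",rr[sp].max().round(4) if sp.sum() else 0)
  ret = um.true_divide(
```

```bash
python3 -m handwheel '1.5 -.5 25 0 0 0 50;1 0 22 0 0 0 50;0 0 13 0 0 0 50;0 0 6 0 0 0 50;0 0 3 0 0 0 50;0 0 0 0 0 0 50;0 0 0 0 0 0 50;0 0 0 0 0 0 50' 24
python3 -m handwheel '0 0 0 0 0 0 38;0 0 0 0 0 0 34;0 0 0 0 0 0 31;0 0 0 0 0 0 28;0 0 0 0 0 0 25;0 0 0 0 0 0 22;0 0 0 0 0 0 20;0 0 0 0 0 0 20;0 0 0 0 0 0 20' 24
```

```text
clock: 24.42
tool_pos: [0.4796, -0.1832, 0.003]
eef_rot: [[0.391, 0.921, 0.002], [0.921, -0.391, -0.001], [-0.0, 0.002, -1.0]]
contact_force: [-0.1, 1.4, 0.3]
width: 0.0501
gripper_force: 0.0
clock: 25.17
tool_pos: [0.479, -0.1828, 0.0021]
eef_rot: [[0.39, 0.921, 0.001], [0.921, -0.39, -0.0], [-0.0, 0.001, -1.0]]
contact_force: [0.2, 0.6, 5.3]
width: 0.027
gripper_force: 23.8
```

```bash
python3 -m handwheel '0 0 -3 0 0 0 20;0 0 -8 0 0 0 20;0 0 -20 0 0 0 20;0 0 -25 0 0 0 20;0 0 -30 0 0 0 20;0 0 -20 0 0 0 20;0 0 0 0 0 -1.1 20;0 0 0 0 0 -1.1 20;0 0 0 0 0 -1.1 20;0 0 0 0 0 -1.1 20;0 0 0 0 0 -1.1 20;0 0 0 0 0 -1.1 20'
python3 -m handwheel '0 0 0 0 0 -1.1 20;0 0 0 0 0 -1.1 20;0 0 0 0 0 -1.1 20;0 0 0 0 0 -1.1 20;0 0 0 0 0 -1.1 20;0 0 0 0 0 -1.1 20;0 0 0 0 0 -1.1 20;0 0 0 0 0 -1.1 20;0 0 0 0 0 -1.1 20;0 0 0 0 0 -1.1 20;0 0 0 0 0 -1.1 20;0 0 0 0 0 0 20'
python3 - <<'E'
from h import *
go([.553,.2754,.09],yaw=np.radians(183.75));print(np.degrees(sense()["qpos"]).round(1))
E
```

```text
clock: 26.17
tool_pos: [0.4779, -0.1822, 0.1075]
eef_rot: [[-0.291, 0.957, -0.001], [0.957, 0.291, 0.001], [0.001, -0.001, -1.0]]
contact_force: [0.5, -0.7, -0.8]
width: 0.0272
gripper_force: 23.8
clock: 27.17
tool_pos: [0.478, -0.1822, 0.1075]
eef_rot: [[-1.0, 0.01, -0.001], [0.01, 1.0, 0.001], [0.001, 0.001, -1.0]]
contact_force: [0.0, 0.2, -2.1]
width: 0.0271
gripper_force: 23.8
pos [ 0.478  -0.1822  0.1075] turn [ 0.005 -0.009 -0.717] shift-now [-70.6 458.3  17.7] shift-after-turn [-104.8  451.8   17.5]
[ -29.7    2.9  109.8   -0.    67.4 -119.2]
```

```bash
python3 -m handwheel '0 15 0 0 0 -.717 20;-5 32 0 0 0 0 20;-6 34 0 0 0 0 20;-8 34 0 0 0 0 20;-8 34 0 0 0 0 20;-8 34 0 0 0 0 20;-8 34 0 0 0 0 20;-8 34 0 0 0 0 20;-8 34 0 0 0 0 20;-8 34 0 0 0 0 20;-8 34 0 0 0 0 20;-8 34 0 0 0 0 20'
python3 -m handwheel '-8 34 3 0 0 0 20;-8 22 5 0 0 0 20;-5 8 5 0 0 0 20;0 0 0 0 0 0 20;0 0 0 0 0 0 20;0 0 0 0 0 0 20'
python3 - <<'E'
from h import *
go([.553,.2754,.011],yaw=np.radians(183.75))
p,w=cloud("wrist")
m=(p.min(2)>130)&(w[:,:,2]>.018)&(w[:,:,2]<.032);n,l,s,c=cv2.connectedComponentsWithStats(m.astype('u1'))
for k in range(1,n):
    if s[k,4]>60: print("tick",c[k].round(0),s[k,4],np.median(w[l==k],0).round(4))
E
```

```text
clock: 28.17
tool_pos: [0.5384, 0.2106, 0.1076]
eef_rot: [[-0.998, -0.057, -0.001], [-0.057, 0.998, -0.0], [0.001, -0.0, -1.0]]
contact_force: [0.8, 0.0, -0.5]
width: 0.027
gripper_force: 23.9
clock: 28.67
tool_pos: [0.5554, 0.2726, 0.0943]
eef_rot: [[-0.998, -0.059, -0.001], [-0.059, 0.998, -0.001], [0.001, -0.001, -1.0]]
contact_force: [1.2, 0.0, -1.0]
width: 0.0269
gripper_force: 23.9
pos [0.5554 0.2726 0.0943] turn [-0.008 -0.011 -0.058] shift-now [ 2.1  3.  83.3] shift-after-turn [ 2.2  2.9 83.3]
tick [319. 143.] 157 [0.5056 0.2715 0.0245]
tick [344. 142.] 198 [0.5041 0.289  0.0239]
tick [250. 144.] 217 [0.51   0.2218 0.0239]
tick [275. 144.] 115 [0.5085 0.2396 0.024 ]
tick [302. 143.] 158 [0.5068 0.2591 0.0239]
tick [231. 145.] 68 [0.5111 0.2078 0.0248]
tick [142. 147.] 64 [0.5163 0.1441 0.0248]
tick [277. 168.] 67 [0.5262 0.2413 0.0238]
tick [281. 235.] 70 [0.58   0.2457 0.0238]
tick [543. 299.] 142 [0.6257 0.4699 0.0226]
```

```bash
sed -i 's/c0\[2\]>.075/c0[2]>.12/' h.py; python3 -m handwheel '2.2 3 15 0 0 -.05 20;0 0 15 0 0 0 20;0 0 15 0 0 0 20;0 0 10 0 0 0 20;0 0 0 0 0 0 20;0 0 0 0 0 0 20;0 0 0 0 0 0 20'
python3 - <<'E' 2>/dev/null
from h import *
go([.553,.2754,.011],yaw=np.radians(183.75))
p,w=cloud("wrist");pots(p,w)
E
```

```text
clock: 29.3
tool_pos: [0.5542, 0.2766, 0.0407]
eef_rot: [[-0.998, -0.066, 0.001], [-0.066, 0.998, 0.0], [-0.001, 0.0, -1.0]]
contact_force: [-0.2, 0.1, 0.1]
width: 0.0272
gripper_force: 23.9
pos [0.5542 0.2766 0.0407] turn [0.003 0.013 0.003] shift-now [ 1.3 -1.2 29.7] shift-after-turn [ 1.3 -1.2 29.7]
0.82 rim [0.551 0.278] circ 0.5528 0.2778 0.0164 top 0.0943 n 119 spout -174.4 155 conc 0.996 rmax 0.0297
```

```bash
python3 -m handwheel '1 -1 10 0 0 0 20;0 0 8 0 0 0 20;0 0 5 0 0 0 20;0 0 3 0 0 0 20;0 0 1 0 0 0 20;0 0 0 0 0 0 20;0 0 0 0 0 0 20'
python3 -m handwheel '0 0 1 0 0 0 20;0 0 0 0 0 0 20'
python3 -m handwheel '0 0 1 0 0 0 20;0 0 0 0 0 0 20'
```

```text
clock: 29.98
tool_pos: [0.5526, 0.2759, 0.0126]
eef_rot: [[-0.998, -0.067, 0.0], [-0.067, 0.998, 0.0], [-0.0, 0.0, -1.0]]
contact_force: [1.0, -0.3, -0.5]
width: 0.027
gripper_force: 23.9
clock: 30.15
tool_pos: [0.5527, 0.2759, 0.0118]
eef_rot: [[-0.998, -0.067, 0.0], [-0.067, 0.998, 0.0], [-0.0, 0.0, -1.0]]
contact_force: [-1.1, -0.3, -1.0]
width: 0.0273
gripper_force: 23.9
clock: 30.32
tool_pos: [0.5525, 0.2758, 0.0106]
eef_rot: [[-0.998, -0.067, 0.0], [-0.067, 0.998, 0.0], [-0.0, 0.0, -1.0]]
contact_force: [-0.1, -0.5, -0.6]
width: 0.0271
gripper_force: 23.9
```

```bash
python3 -m handwheel '0 0 0 0 0 0 30;0 0 0 0 0 0 34;0 0 0 0 0 0 38;0 0 0 0 0 0 44;0 0 0 0 0 0 44;0 0 0 0 0 0 44;0 0 -10 0 0 0 44;0 0 -20 0 0 0 44;0 0 -30 0 0 0 44;0 0 -30 0 0 0 44;0 0 -30 0 0 0 44;0 0 0 0 0 0 44'
python3 - <<'E' 2>/dev/null
from h import *
p,w=cloud("wrist");pots(p,w)
go([.6075,-.2025,.13]);
E
```

```text
clock: 31.32
tool_pos: [0.5569, 0.2775, 0.1394]
eef_rot: [[-0.998, -0.067, 0.012], [-0.067, 0.998, 0.004], [-0.012, 0.003, -1.0]]
contact_force: [1.0, -0.3, 1.6]
width: 0.044
gripper_force: 0.0
0.62 rim [0.5545 0.2771] circ 0.5551 0.2773 0.0144 top 0.0549 n 446 spout -175.6 116 conc 0.996 rmax 0.0348
pos [0.554  0.2764 0.1336] turn [0. 0. 0.] shift-now [ -21.4 -481.4    3.1] shift-after-turn [ -21.4 -481.4    3.1]
```

```bash
python3 -m handwheel '0 -34 0 0 0 0 50;0 -34 0 0 0 0 50;0 -34 0 0 0 0 50;0 -34 0 0 0 0 50;0 -34 0 0 0 0 50;0 -34 0 0 0 0 50;-2 -34 0 0 0 0 50;-3 -34 0 0 0 0 50;-3 -34 0 0 0 0 50;-3 -34 0 0 0 0 50;-3 -34 0 0 0 0 50;-3 -34 0 0 0 0 50'
python3 -m handwheel '-3 -34 0 0 0 0 50;-3 -34 0 0 0 0 50;0 -5 0 0 0 0 50;0 0 0 0 0 1.1 50;0 0 0 0 0 1.1 50;0 0 0 0 0 1.1 50;0 0 0 0 0 1.1 50;0 0 0 0 0 1.1 50;0 0 0 0 0 1.1 50;0 0 0 0 0 1.1 50;0 0 0 0 0 1.1 50;0 0 0 0 0 1.1 50'
python3 -m handwheel '0 0 0 0 0 1.1 50;0 0 0 0 0 1.1 50;0 0 0 0 0 1.1 50;0 0 0 0 0 1.1 50;0 0 0 0 0 1.1 50;0 0 0 0 0 1.1 50;0 0 0 0 0 1.1 50;0 0 0 0 0 1.1 50;0 0 0 0 0 1.1 50;0 0 0 0 0 1.1 50;0 0 0 0 0 1.1 50;0 0 0 0 0 1 50'
python3 - <<'E' 2>/dev/null
from h import *
p,w=cloud("wrist");o=pots(p,w)
go([.6083,-.2022,.07],yaw=np.radians(45))
E
```

```text
clock: 32.42
tool_pos: [0.5954, -0.1315, 0.129]
eef_rot: [[-0.998, -0.066, -0.003], [-0.066, 0.998, 0.001], [0.003, 0.001, -1.0]]
contact_force: [1.0, 0.5, -0.1]
width: 0.0501
gripper_force: 0.0
clock: 33.42
tool_pos: [0.6064, -0.2016, 0.129]
eef_rot: [[-0.561, 0.828, -0.003], [0.828, 0.561, 0.001], [0.003, -0.001, -1.0]]
contact_force: [0.8, -0.6, -0.1]
width: 0.0505
gripper_force: 0.0
clock: 34.42
tool_pos: [0.6064, -0.2016, 0.129]
eef_rot: [[0.701, 0.713, -0.003], [0.713, -0.701, 0.001], [-0.001, -0.003, -1.0]]
contact_force: [0.2, -0.0, -1.2]
width: 0.0498
gripper_force: 0.0
0.94 rim [ 0.4848 -0.3339] circ 0.4806 -0.3387 0.0192 top 0.0345 n 97 spout -72.2 78 conc 0.95 rmax 0.0354
0.88 rim [ 0.6097 -0.2025] circ 0.6094 -0.2029 0.0143 top 0.0473 n 441 spout 44.3 97 conc 0.997 rmax 0.0341
pos [ 0.6065 -0.2016  0.1291] turn [-0.026  0.007  0.129] shift-now [ 0.9  1.9 59.1] shift-after-turn [ 0.9  1.7 59.1]
```

```bash
python3 -m handwheel '1.1 2.1 20 0 0 0 50;0 0 30 0 0 0 50;0 0 30 0 0 0 50;0 0 20 0 0 0 50;0 0 12 0 0 0 50;0 0 8 0 0 0 50;0 0 3 0 0 0 50;0 0 0 0 0 0 50;0 0 0 0 0 0 50;0 0 0 0 0 0 50' 24
python3 -m handwheel '0 0 0 0 0 0 38;0 0 0 0 0 0 34;0 0 0 0 0 0 31;0 0 0 0 0 0 28;0 0 0 0 0 0 25;0 0 0 0 0 0 22;0 0 0 0 0 0 20;0 0 0 0 0 0 20;0 0 0 0 0 0 20' 24
```

```text
clock: 35.35
tool_pos: [0.611, -0.2038, 0.0094]
eef_rot: [[0.697, 0.717, 0.003], [0.717, -0.697, -0.001], [0.001, 0.003, -1.0]]
contact_force: [1.1, 0.1, -0.2]
width: 0.05
gripper_force: 0.0
clock: 36.1
tool_pos: [0.61, -0.2034, 0.0081]
eef_rot: [[0.697, 0.717, 0.0], [0.717, -0.697, -0.0], [0.0, 0.0, -1.0]]
contact_force: [-1.0, 0.9, 4.4]
width: 0.0272
gripper_force: 23.9
```

```bash
python3 -m handwheel '0 0 -3 0 0 0 20;0 0 -8 0 0 0 20;0 0 -20 0 0 0 20;0 0 -25 0 0 0 20;0 0 -30 0 0 0 20;0 0 -15 0 0 0 20;0 0 0 0 0 -1.1 20;0 0 0 0 0 -1.1 20;0 0 0 0 0 -1.1 20;0 0 0 0 0 -1.1 20;0 0 0 0 0 -1.1 20;0 0 0 0 0 -1.1 20'
python3 -m handwheel '0 0 0 0 0 -1.1 20;0 0 0 0 0 -1.1 20;0 0 0 0 0 -1.1 20;0 0 0 0 0 -1.1 20;0 0 0 0 0 -1.1 20;0 0 0 0 0 -1.1 20;0 0 0 0 0 -1.1 20;0 0 0 0 0 -1.1 20;0 0 0 0 0 -1.1 20;0 0 0 0 0 -1.1 20;0 0 0 0 0 -1.1 20;0 0 0 0 0 0 20'
python3 -m handwheel '0 0 0 0 0 -1.1 20;0 0 0 0 0 -1.1 20;0 0 0 0 0 -1.1 20;0 0 0 0 0 -1.1 20;0 0 0 0 0 -.25 20;0 0 0 0 0 0 20'
python3 - <<'E'
from h import *
go([.5583,.2116,.1],yaw=np.radians(185.75));print(np.degrees(sense()["qpos"]).round(1))
E
```

```text
clock: 37.1
tool_pos: [0.6096, -0.2032, 0.1088]
eef_rot: [[0.074, 0.997, -0.0], [0.997, -0.074, 0.0], [0.0, -0.0, -1.0]]
contact_force: [0.3, 0.5, -1.0]
width: 0.0269
gripper_force: 23.8
clock: 38.1
tool_pos: [0.6096, -0.2033, 0.1087]
eef_rot: [[-0.929, 0.371, -0.0], [0.371, 0.929, 0.0], [0.0, -0.0, -1.0]]
contact_force: [1.1, 1.1, -1.9]
width: 0.0267
gripper_force: 23.7
clock: 38.6
tool_pos: [0.6096, -0.2033, 0.1087]
eef_rot: [[-0.995, -0.101, -0.0], [-0.101, 0.995, 0.0], [0.0, 0.0, -1.0]]
contact_force: [0.6, -0.3, 0.0]
width: 0.0268
gripper_force: 23.7
pos [ 0.6096 -0.2033  0.1087] turn [ 0.    -0.001  0.003] shift-now [  9.4 417.9   8.7] shift-after-turn [  9.5 417.9   8.7]
[ -25.5   19.9   89.8   -0.    70.3 -121.2]
```

```bash
python3 -m handwheel '20 20 0 0 0 0 20;20 32 0 0 0 0 20;0 34 0 0 0 0 20;0 34 0 0 0 0 20;0 34 0 0 0 0 20;0 34 0 0 0 0 20;0 34 0 0 0 0 20;0 34 0 0 0 0 20;0 34 0 0 0 0 20;0 34 0 0 0 0 20;-5 34 0 0 0 0 20;-10 34 0 0 0 0 20'
python3 -m handwheel '-10 20 0 0 0 0 20;-5 5 10 0 0 0 20;0 0 10 0 0 0 20;0 0 15 0 0 0 20;0 0 15 0 0 0 20;0 0 10 0 0 0 20;0 0 0 0 0 0 20;0 0 0 0 0 0 20;0 0 0 0 0 0 20'
python3 - <<'E' 2>/dev/null
from h import *
go([.5583,.2116,.017],yaw=np.radians(185.75))
p,w=cloud("wrist");pots(p,w)
E
```

```text
clock: 39.6
tool_pos: [0.5434, 0.1857, 0.1088]
eef_rot: [[-0.995, -0.099, -0.0], [-0.099, 0.995, -0.0], [0.0, -0.0, -1.0]]
contact_force: [0.6, 0.1, -0.1]
width: 0.0268
gripper_force: 23.8
clock: 40.35
tool_pos: [0.5573, 0.2101, 0.0493]
eef_rot: [[-0.995, -0.102, 0.001], [-0.102, 0.995, 0.0], [-0.001, 0.0, -1.0]]
contact_force: [0.8, 0.3, -0.8]
width: 0.0269
gripper_force: 23.8
pos [0.5573 0.2101 0.0493] turn [0.    0.007 0.015] shift-now [-1.2  1.4 32.3] shift-after-turn [-1.2  1.4 32.3]
0.71 rim [0.5544 0.2765] circ 0.5548 0.2772 0.0148 top 0.0548 n 1129 spout -179.7 253 conc 0.849 rmax 0.041
0.62 rim [0.5536 0.2111] circ 0.5542 0.2112 0.0158 top 0.0979 n 98 spout -176.4 140 conc 0.996 rmax 0.03
```

```bash
python3 -m handwheel '-1 1 10 0 0 0 20;0 0 10 0 0 0 20;0 0 6 0 0 0 20;0 0 3 0 0 0 20;0 0 1.5 0 0 0 20;0 0 .8 0 0 0 20;0 0 0 0 0 0 20;0 0 0 0 0 0 20'
python3 -m handwheel '0 0 1 0 0 0 20;0 0 0 0 0 0 20'
```

```text
clock: 41.12
tool_pos: [0.5579, 0.2116, 0.0175]
eef_rot: [[-0.995, -0.103, 0.0], [-0.103, 0.995, 0.0], [-0.0, 0.0, -1.0]]
contact_force: [0.5, 0.1, 0.1]
width: 0.0269
gripper_force: 23.8
clock: 41.28
tool_pos: [0.5579, 0.2116, 0.0166]
eef_rot: [[-0.995, -0.103, 0.001], [-0.103, 0.995, 0.0], [-0.001, 0.0, -1.0]]
contact_force: [-0.6, 0.3, -1.3]
width: 0.027
gripper_force: 23.8
```

```bash
python3 -m handwheel '0 0 0 0 0 0 30;0 0 0 0 0 0 34;0 0 0 0 0 0 38;0 0 0 0 0 0 44;0 0 0 0 0 0 44;0 0 0 0 0 0 44;0 0 -10 0 0 0 44;0 0 -20 0 0 0 44;0 0 -30 0 0 0 44;0 0 -30 0 0 0 44;0 0 -30 0 0 0 44;0 0 0 0 0 0 44'
python3 - <<'E' 2>/dev/null
from h import *
p,w=cloud("wrist");pots(p,w)
go([.4748,-.356,.14]);
E
```

```text
clock: 42.28
tool_pos: [0.5622, 0.2127, 0.1449]
eef_rot: [[-0.995, -0.103, 0.012], [-0.103, 0.995, 0.003], [-0.012, 0.002, -1.0]]
contact_force: [1.1, -0.0, 0.4]
width: 0.0441
gripper_force: 0.0
0.91 rim [0.5545 0.2767] circ 0.5548 0.2772 0.0144 top 0.0551 n 445 spout -174.9 104 conc 0.997 rmax 0.0342
0.71 rim [0.5593 0.213 ] circ 0.5597 0.2133 0.0144 top 0.0551 n 411 spout -176.1 110 conc 0.996 rmax 0.0342
pos [0.5593 0.212  0.1392] turn [0. 0. 0.] shift-now [ 142.6 -556.2   -1.8] shift-after-turn [ 142.6 -556.2   -1.8]
```

```bash
python3 -m handwheel '8 -34 0 0 0 0 50;9 -35 0 0 0 0 50;9 -35 0 0 0 0 50;9 -35 0 0 0 0 50;9 -35 0 0 0 0 50;9 -35 0 0 0 0 50;9 -35 0 0 0 0 50;9 -35 0 0 0 0 50;9 -35 0 0 0 0 50;9 -35 0 0 0 0 50;9 -35 0 0 0 0 50;9 -35 0 0 0 0 50'
python3 -m handwheel '9 -35 0 0 0 0 50;9 -35 0 0 0 0 50;9 -35 0 0 0 0 50;8.6 -32.2 0 0 0 0 50;0 0 0 0 0 1.1 50;0 0 0 0 0 1.1 50;0 0 0 0 0 1.1 50;0 0 0 0 0 1.1 50;0 0 0 0 0 1.1 50;0 0 0 0 0 1.1 50;0 0 0 0 0 1.1 50;0 0 0 0 0 1.1 50'
python3 -m handwheel '0 0 0 0 0 1.1 50;0 0 0 0 0 1.1 50;0 0 0 0 0 1.1 50;0 0 0 0 0 1.1 50;0 0 0 0 0 1.1 50;0 0 0 0 0 .3 50;0 0 0 0 0 0 50;0 0 0 0 0 0 50'
python3 - <<'E' 2>/dev/null
from h import *
p,w=cloud("wrist");o=pots(p,w)
go([.4752,-.3562,.01],yaw=np.radians(98))
E
```

```text
clock: 43.38
tool_pos: [0.4929, -0.2173, 0.1349]
eef_rot: [[-0.995, -0.103, -0.002], [-0.103, 0.995, 0.001], [0.002, 0.002, -1.0]]
contact_force: [0.6, 0.4, -0.4]
width: 0.05
gripper_force: 0.0
clock: 44.38
tool_pos: [0.4723, -0.3555, 0.1346]
eef_rot: [[-0.679, 0.734, -0.002], [0.734, 0.679, 0.002], [0.003, -0.0, -1.0]]
contact_force: [-0.7, 0.4, 0.5]
width: 0.0499
gripper_force: 0.0
clock: 45.05
tool_pos: [0.4725, -0.3557, 0.1351]
eef_rot: [[-0.146, 0.989, -0.002], [0.989, 0.146, 0.002], [0.002, -0.001, -1.0]]
contact_force: [0.5, -1.0, -0.9]
width: 0.0501
gripper_force: 0.0
0.66 rim [ 0.5796 -0.3593] circ 0.5801 -0.3594 0.0145 top 0.047 n 466 spout -88.9 127 conc 0.997 rmax 0.0368
0.59 rim [ 0.4755 -0.3559] circ 0.4757 -0.3562 0.0143 top 0.0472 n 420 spout 97.8 115 conc 0.996 rmax 0.0368
pos [ 0.4728 -0.356   0.1356] turn [-0.008 -0.01   0.064] shift-now [ -0.7   2.5 125.6] shift-after-turn [ -0.5   2.4 125.6]
```

```bash
python3 -m handwheel '-.5 2.4 22 0 0 0 50;0 0 30 0 0 0 50;0 0 30 0 0 0 50;0 0 20 0 0 0 50;0 0 12 0 0 0 50;0 0 8 0 0 0 50;0 0 4 0 0 0 50;0 0 0 0 0 0 50;0 0 0 0 0 0 50;0 0 0 0 0 0 50' 24
python3 -m handwheel '0 0 0 0 0 0 38;0 0 0 0 0 0 34;0 0 0 0 0 0 31;0 0 0 0 0 0 28;0 0 0 0 0 0 25;0 0 0 0 0 0 22;0 0 0 0 0 0 20;0 0 0 0 0 0 20;0 0 0 0 0 0 20' 24
python3 -m handwheel '0 0 -3 0 0 0 20;0 0 -8 0 0 0 20;0 0 -20 0 0 0 20;0 0 -25 0 0 0 20;0 0 -30 0 0 0 20;0 0 -15 0 0 0 20;0 0 0 0 0 -1.1 20;0 0 0 0 0 -1.1 20;0 0 0 0 0 -1.1 20;0 0 0 0 0 -1.1 20;0 0 0 0 0 -1.1 20;0 0 0 0 0 -1.1 20'
python3 -m handwheel '0 0 0 0 0 -1.1 20;0 0 0 0 0 -1.1 20;0 0 0 0 0 -1.1 20;0 0 0 0 0 -1.1 20;0 0 0 0 0 -1.1 20;0 0 0 0 0 -1.1 20;0 0 0 0 0 -1.1 20;0 0 0 0 0 -.75 20;0 0 0 0 0 0 20;0 0 0 0 0 0 20'
python3 - <<'E'
from h import *
go([.5636,.1478,.11],yaw=np.radians(185.1));print(np.degrees(sense()["qpos"]).round(1))
E
```

```text
clock: 45.98
tool_pos: [0.4766, -0.3574, 0.0119]
eef_rot: [[-0.145, 0.989, 0.002], [0.989, 0.145, -0.002], [-0.002, 0.002, -1.0]]
contact_force: [0.1, 0.2, 0.5]
width: 0.0499
gripper_force: 0.0
clock: 46.73
tool_pos: [0.4756, -0.3568, 0.0108]
eef_rot: [[-0.145, 0.989, -0.0], [0.989, 0.145, -0.0], [-0.0, -0.0, -1.0]]
contact_force: [-2.4, 0.3, 5.2]
width: 0.0268
gripper_force: 23.6
clock: 47.73
tool_pos: [0.4757, -0.3563, 0.1115]
eef_rot: [[-0.746, 0.666, 0.0], [0.666, 0.746, 0.0], [-0.0, 0.0, -1.0]]
contact_force: [0.5, 0.0, -2.2]
width: 0.0272
gripper_force: 23.8
clock: 48.57
tool_pos: [0.4757, -0.3564, 0.1115]
eef_rot: [[-0.989, -0.147, 0.0], [-0.147, 0.989, 0.0], [-0.0, 0.0, -1.0]]
contact_force: [0.3, -1.0, -1.0]
width: 0.0268
gripper_force: 23.8
pos [ 0.4757 -0.3564  0.1115] turn [0.    0.002 0.562] shift-now [-161.2  485.7    1.5] shift-after-turn [-132.4  494.4    1.5]
[ -44.4   13.5   97.4    0.    69.1 -142.9]
```

```bash
python3 -m handwheel '0 20 0 0 0 .56 20;-5 34 0 0 0 0 20;-5 34 0 0 0 0 20;-6 34 0 0 0 0 20;-7 34 0 0 0 0 20;-7 34 0 0 0 0 20;-7 34 0 0 0 0 20;-7 34 0 0 0 0 20;-7 34 0 0 0 0 20;-7 34 0 0 0 0 20;-7 34 0 0 0 0 20;-7 34 0 0 0 0 20'
python3 -m handwheel '-8 34 0 0 0 0 20;-15 34 0 0 0 0 20;-17 24 0 0 0 0 20;-14 8 0 0 0 0 20;-6 0 10 0 0 0 20;0 0 15 0 0 0 20;0 0 15 0 0 0 20;0 0 15 0 0 0 20;0 0 5 0 0 0 20;0 0 0 0 0 0 20;0 0 0 0 0 0 20'
python3 - <<'E' 2>/dev/null
from h import *
go([.5636,.1478,.019],yaw=np.radians(185.1))
p,w=cloud("wrist");pots(p,w)
go([.5636,.1478,.019],yaw=np.radians(185.1))
E
```

```text
clock: 49.57
tool_pos: [0.51, 0.0441, 0.1116]
eef_rot: [[-0.996, -0.089, 0.001], [-0.089, 0.996, 0.0], [-0.001, -0.0, -1.0]]
contact_force: [0.2, 0.2, -1.0]
width: 0.0266
gripper_force: 23.9
clock: 50.48
tool_pos: [0.5604, 0.1467, 0.0511]
eef_rot: [[-0.996, -0.09, -0.001], [-0.09, 0.996, -0.0], [0.001, -0.0, -1.0]]
contact_force: [-1.0, -0.1, -0.6]
width: 0.0266
gripper_force: 23.9
pos [0.5604 0.1467 0.0511] turn [-0.001 -0.009  0.012] shift-now [-3.4  0.8 32.1] shift-after-turn [-3.3  0.8 32.1]
0.88 rim [0.5545 0.2762] circ 0.5545 0.2771 0.0151 top 0.0548 n 1274 spout 177.0 329 conc 0.765 rmax 0.046
0.83 rim [0.5564 0.1478] circ 0.5583 0.1479 0.016 top 0.0969 n 84 spout -175.3 157 conc 0.996 rmax 0.0305
0.65 rim [0.5592 0.2125] circ 0.5596 0.2131 0.015 top 0.0549 n 1087 spout -175.6 226 conc 0.963 rmax 0.0378
pos [0.5615 0.1471 0.0524] turn [-0.     0.016  0.017] shift-now [-2.1  0.6 33.4] shift-after-turn [-2.2  0.6 33.4]
```

```bash
python3 -m handwheel '-2 .6 10 0 0 0 20;0 0 10 0 0 0 20;0 0 6 0 0 0 20;0 0 3 0 0 0 20;0 0 1.5 0 0 0 20;0 0 1 0 0 0 20;0 0 0 0 0 0 20;0 0 0 0 0 0 20'
python3 -m handwheel '0 0 1 0 0 0 20;0 0 0 0 0 0 20'
```

```text
clock: 51.25
tool_pos: [0.5628, 0.1482, 0.02]
eef_rot: [[-0.996, -0.092, 0.0], [-0.092, 0.996, 0.0], [-0.0, -0.0, -1.0]]
contact_force: [0.0, 0.4, -0.9]
width: 0.0271
gripper_force: 23.9
clock: 51.42
tool_pos: [0.5628, 0.1482, 0.019]
eef_rot: [[-0.996, -0.092, 0.0], [-0.092, 0.996, 0.0], [-0.0, 0.0, -1.0]]
contact_force: [0.0, 0.2, 0.0]
width: 0.0266
gripper_force: 23.9
```

```bash
python3 -m handwheel '0 0 0 0 0 0 30;0 0 0 0 0 0 34;0 0 0 0 0 0 38;0 0 0 0 0 0 44;0 0 0 0 0 0 44;0 0 0 0 0 0 44;0 0 -10 0 0 0 44;0 0 -20 0 0 0 44;0 0 -30 0 0 0 44;0 0 -30 0 0 0 44;0 0 -30 0 0 0 44;0 0 0 0 0 0 44'
python3 - <<'E' 2>/dev/null
from h import *
p,w=cloud("wrist");pots(p,w)
go([.579,-.3593,.14]);
E
```

```text
clock: 52.42
tool_pos: [0.5672, 0.1488, 0.1472]
eef_rot: [[-0.996, -0.092, 0.012], [-0.092, 0.996, 0.001], [-0.012, 0.0, -1.0]]
contact_force: [1.8, 0.1, 1.2]
width: 0.044
gripper_force: 0.0
0.97 rim [0.5593 0.2127] circ 0.5595 0.2133 0.0145 top 0.055 n 437 spout -175.5 109 conc 0.997 rmax 0.0347
0.88 rim [0.5545 0.2764] circ 0.5549 0.2772 0.0147 top 0.0551 n 493 spout 176.0 146 conc 0.805 rmax 0.0358
0.8 rim [0.5635 0.1495] circ 0.5639 0.1497 0.0143 top 0.0551 n 413 spout -175.3 103 conc 0.996 rmax 0.0339
pos [0.5642 0.1484 0.1416] turn [0. 0. 0.] shift-now [  31.8 -506.9    1.4] shift-after-turn [  31.8 -506.9    1.4]
```

```bash
python3 -m handwheel '6 -34 0 0 0 0 50;6 -34 0 0 0 0 50;6 -34 0 0 0 0 50;6 -34 0 0 0 0 50;6 -34 0 0 0 0 50;2 -34 0 0 0 0 50;0 -34 0 0 0 0 50;0 -34 0 0 0 0 50;0 -34 0 0 0 0 50;0 -34 0 0 0 0 50;0 -34 0 0 0 0 50;0 -34 0 0 0 0 50'
python3 -m handwheel '0 -34 0 0 0 0 50;0 -34 0 0 0 0 50;0 -31 0 0 0 0 50;0 0 0 0 0 1.1 50;0 0 0 0 0 1.1 50;0 0 0 0 0 1.1 50;0 0 0 0 0 1.1 50;0 0 0 0 0 1.1 50;0 0 0 0 0 1.1 50;0 0 0 0 0 1.1 50;0 0 0 0 0 1.1 50;0 0 0 0 0 1.1 50'
python3 -m handwheel '0 0 0 0 0 1.1 50;0 0 0 0 0 1.1 50;0 0 0 0 0 1.1 50;0 0 0 0 0 1.1 50;0 0 0 0 0 1.1 50;0 0 0 0 0 1.1 50;0 0 0 0 0 1.1 50;0 0 0 0 0 1.1 50;0 0 0 0 0 1.1 50;0 0 0 0 0 1.1 50;0 0 0 0 0 1.1 50;0 0 0 0 0 1.1 50'
python3 -m handwheel '0 0 0 0 0 1.1 50;0 0 0 0 0 1.1 50;0 0 0 0 0 1.1 50;0 0 0 0 0 1.1 50;0 0 0 0 0 1.1 50;0 0 0 0 0 1.1 50;0 0 0 0 0 1.1 50;0 0 0 0 0 1.1 50;0 0 0 0 0 1.1 50;0 0 0 0 0 1.1 50;0 0 0 0 0 1.1 50;0 0 0 0 0 1.1 50'
python3 -m handwheel '0 0 0 0 0 1.1 50;0 0 0 0 0 1.1 50;0 0 0 0 0 1.1 50;0 0 0 0 0 1.1 50;0 0 0 0 0 1 50;0 0 0 0 0 0 50;0 0 0 0 0 0 50'
python3 - <<'E' 2>/dev/null
from h import *
p,w=cloud("wrist");o=pots(p,w)
go([.579,-.3594,.011],yaw=np.radians(-64));print(np.degrees(sense()["qpos"]).round(1))
E
```

```text
clock: 53.52
tool_pos: [0.5669, -0.2622, 0.1371]
eef_rot: [[-0.996, -0.091, -0.002], [-0.091, 0.996, 0.002], [0.002, 0.002, -1.0]]
contact_force: [1.0, 0.7, 0.6]
width: 0.0499
gripper_force: 0.0
clock: 54.52
tool_pos: [0.5762, -0.3589, 0.1369]
eef_rot: [[-0.581, 0.814, -0.003], [0.814, 0.581, 0.002], [0.003, -0.001, -1.0]]
contact_force: [0.3, 0.3, 0.2]
width: 0.05
gripper_force: 0.0
clock: 55.52
tool_pos: [0.5762, -0.3589, 0.1369]
eef_rot: [[0.691, 0.723, -0.003], [0.723, -0.691, 0.002], [-0.0, -0.003, -1.0]]
contact_force: [-0.3, 0.1, 0.1]
width: 0.0503
gripper_force: 0.0
clock: 56.52
tool_pos: [0.5762, -0.3589, 0.1369]
eef_rot: [[0.84, -0.543, -0.003], [-0.543, -0.84, 0.002], [-0.003, -0.0, -1.0]]
contact_force: [-0.3, 0.3, -0.2]
width: 0.05
gripper_force: 0.0
clock: 57.1
tool_pos: [0.5765, -0.3591, 0.1374]
eef_rot: [[0.426, -0.905, -0.002], [-0.905, -0.426, 0.002], [-0.002, 0.001, -1.0]]
contact_force: [-0.7, -0.1, -0.9]
width: 0.0497
gripper_force: 0.0
0.65 rim [ 0.58   -0.3611] circ 0.5799 -0.3604 0.0145 top 0.0474 n 408 spout -87.6 116 conc 0.996 rmax 0.0361
pos [ 0.5767 -0.3593  0.1379] turn [ 0.006  0.012 -0.13 ] shift-now [  1.2  -2.1 126.9] shift-after-turn [  1.   -2.  126.9]
[-38.6  23.1  82.3  -0.   74.7 116.2]
```

```bash
python3 -m handwheel '1.8 -2 23 0 0 0 50;0 0 30 0 0 0 50;0 0 30 0 0 0 50;0 0 20 0 0 0 50;0 0 12 0 0 0 50;0 0 8 0 0 0 50;0 0 4 0 0 0 50;0 0 0 0 0 0 50;0 0 0 0 0 0 50;0 0 0 0 0 0 50' 24
python3 -m handwheel '0 0 0 0 0 0 38;0 0 0 0 0 0 34;0 0 0 0 0 0 31;0 0 0 0 0 0 28;0 0 0 0 0 0 25;0 0 0 0 0 0 22;0 0 0 0 0 0 20;0 0 0 0 0 0 20;0 0 0 0 0 0 20' 24
python3 -m handwheel '0 0 -3 0 0 0 20;0 0 -8 0 0 0 20;0 0 -20 0 0 0 20;0 0 -25 0 0 0 20;0 0 -30 0 0 0 20;0 0 -15 0 0 0 20;0 0 0 0 0 -1.1 20;0 0 0 0 0 -1.1 20;0 0 0 0 0 -1.1 20;0 0 0 0 0 -1.1 20;0 0 0 0 0 -1.1 20;0 0 0 0 0 -1.1 20'
python3 -m handwheel '0 0 0 0 0 -1.1 20;0 0 0 0 0 -1.1 20;0 0 0 0 0 -1.1 20;0 0 0 0 0 -1.1 20;0 0 0 0 0 -1.1 20;0 0 0 0 0 -1.1 20;0 0 0 0 0 -1.1 20;0 0 0 0 0 -1.1 20;0 0 0 0 0 -1.1 20;0 0 0 0 0 -1.1 20;0 0 0 0 0 -1.1 20;0 0 0 0 0 -1.1 20'
python3 -m handwheel '0 0 0 0 0 -1.1 20;0 0 0 0 0 -1.1 20;0 0 0 0 0 -1.1 20;0 0 0 0 0 -1.1 20;0 0 0 0 0 -1.1 20;0 0 0 0 0 -1.1 20;0 0 0 0 0 -1.1 20;0 0 0 0 0 -1.1 20;0 0 0 0 0 -1.1 20;0 0 0 0 0 -1.1 20;0 0 0 0 0 -1.1 20;0 0 0 0 0 -1.1 20'
python3 -m handwheel '0 0 0 0 0 -1.1 20;0 0 0 0 0 -1.1 20;0 0 0 0 0 -1.1 20;0 0 0 0 0 -1.1 20;0 0 0 0 0 -1.1 20;0 0 0 0 0 -1.1 20;0 0 0 0 0 -1.1 20;0 0 0 0 0 -1.1 20;0 0 0 0 0 0 20;0 0 0 0 0 0 20'
python3 - <<'E'
from h import *
go([.5689,.084,.11],yaw=np.radians(208.6));print(np.degrees(sense()["qpos"]).round(1))
E
```

```text
clock: 58.03
tool_pos: [0.5808, -0.3613, 0.0137]
eef_rot: [[0.424, -0.906, 0.002], [-0.906, -0.424, -0.002], [0.003, -0.001, -1.0]]
contact_force: [0.1, 0.9, -0.1]
width: 0.0501
gripper_force: 0.0
clock: 58.78
tool_pos: [0.5798, -0.3607, 0.0123]
eef_rot: [[0.424, -0.906, 0.0], [-0.906, -0.424, -0.0], [0.0, 0.0, -1.0]]
contact_force: [-3.2, 0.6, 4.6]
width: 0.0263
gripper_force: 23.8
clock: 59.78
tool_pos: [0.5797, -0.3602, 0.1125]
eef_rot: [[0.906, -0.423, -0.0], [-0.423, -0.906, 0.0], [-0.0, -0.0, -1.0]]
contact_force: [-0.2, -0.4, -0.6]
width: 0.027
gripper_force: 23.7
clock: 60.78
tool_pos: [0.5797, -0.3602, 0.1125]
eef_rot: [[0.585, 0.811, -0.0], [0.811, -0.585, 0.0], [0.0, -0.0, -1.0]]
contact_force: [0.1, 0.0, -0.3]
width: 0.0269
gripper_force: 23.7
clock: 61.78
tool_pos: [0.5797, -0.3602, 0.1124]
eef_rot: [[-0.687, 0.727, -0.0], [0.727, 0.687, 0.0], [0.0, 0.0, -1.0]]
contact_force: [-0.4, -0.1, -1.4]
width: 0.0265
gripper_force: 23.7
clock: 62.62
tool_pos: [0.5797, -0.3603, 0.1125]
eef_rot: [[-0.995, -0.099, -0.0], [-0.099, 0.995, 0.0], [0.0, 0.0, -1.0]]
contact_force: [-0.1, -0.6, -0.0]
width: 0.0265
gripper_force: 23.7
pos [ 0.5797 -0.3603  0.1125] turn [ 3.000e-03 -1.000e-03 -3.823e+00] shift-now [-33.1 443.1   2.7] shift-after-turn [-203.2  395.2    2.5]
[ -38.5   24.8   83.     0.    72.3 -134.1]
```

```bash
python3 -m handwheel '4 20 0 0 0 0 20;0 34 0 0 0 0 20;0 34 0 0 0 0 20;0 34 0 0 0 0 20;0 34 0 0 0 0 20;0 34 0 0 0 0 20;0 34 0 0 0 0 20;0 34 0 0 0 0 20;0 34 0 0 0 0 20;0 34 0 0 0 0 20;0 34 0 0 0 0 20;0 34 0 0 0 0 20'
python3 -m handwheel '0 34 0 0 0 0 20;0 13 0 0 0 0 20;0 0 0 0 0 -.96 20;0 0 0 0 0 -.96 20;0 0 0 0 0 -.95 20;0 0 0 0 0 -.95 20;0 0 0 0 0 0 20;0 0 0 0 0 0 20'
python3 - <<'E'
from h import *
go([.5689,.084,.05],yaw=np.radians(208.6))
E
```

```text
clock: 63.62
tool_pos: [0.5352, 0.0327, 0.1131]
eef_rot: [[-0.995, -0.098, 0.001], [-0.098, 0.995, 0.0], [-0.001, -0.0, -1.0]]
contact_force: [1.1, -0.3, -0.2]
width: 0.0264
gripper_force: 23.8
clock: 64.28
tool_pos: [0.5308, 0.0775, 0.1128]
eef_rot: [[-0.879, -0.477, 0.0], [-0.477, 0.879, -0.0], [0.0, -0.0, -1.0]]
contact_force: [-0.1, 0.2, -0.5]
width: 0.0267
gripper_force: 23.8
pos [0.5308 0.0775 0.1128] turn [-0.002 -0.    -0.018] shift-now [-36.5 -12.5  62.8] shift-after-turn [-36.5 -12.5  62.8]
```

```bash
python3 -m handwheel '-10 -4 10 0 0 0 20;-10 -4 12 0 0 0 20;-9 -3 15 0 0 0 20;-4.9 -.2 15 0 0 0 20;0 0 10 0 0 0 20;0 0 0 0 0 0 20;0 0 0 0 0 0 20;0 0 0 0 0 0 20'
python3 - <<'E' 2>/dev/null
from h import *
go([.5659,.0838,.0205],yaw=np.radians(208.6))
p,w=cloud("wrist");pots(p,w)
go([.5659,.0838,.0205],yaw=np.radians(208.6));print(sense()["contact_force"])
E
```

```text
clock: 64.95
tool_pos: [0.5661, 0.0842, 0.0515]
eef_rot: [[-0.877, -0.48, 0.001], [-0.48, 0.877, -0.0], [-0.001, -0.0, -1.0]]
contact_force: [0.4, 1.1, -0.3]
width: 0.0266
gripper_force: 23.8
pos [0.5661 0.0842 0.0515] turn [-0.004  0.005  0.018] shift-now [ 0.4 -0.3 31. ] shift-after-turn [ 0.3 -0.3 31. ]
0.92 rim [0.5592 0.2119] circ 0.5594 0.2134 0.0157 top 0.0548 n 991 spout 168.3 307 conc 0.744 rmax 0.0538
0.87 rim [0.5613 0.0831] circ 0.5634 0.0835 0.016 top 0.0962 n 109 spout -177.2 147 conc 0.996 rmax 0.0302
0.84 rim [0.5545 0.2754] circ 0.5518 0.2528 0.0398 top 0.0547 n 1260 spout -178.2 300 conc 0.849 rmax 0.0448
0.72 rim [0.5317 0.1033] circ 0.54 0.1088 0.0084 top 0.1211 n 134 spout nan 0 conc nan rmax 0
pos [0.5665 0.0843 0.052 ] turn [-0.009  0.016  0.023] shift-now [ 0.8 -0.1 31.5] shift-after-turn [ 0.8 -0.1 31.5]
[-0.17986421  0.16374174 -0.68563379]
```

```bash
python3 -m handwheel '0 0 10 0 0 -.25 20;0 0 10 0 0 0 20;0 0 6 0 0 0 20;0 0 2.5 0 0 0 20;0 0 1.3 0 0 0 20;0 0 .6 0 0 0 20;0 0 0 0 0 0 20;0 0 0 0 0 0 20'
python3 - <<'E'
from h import *
s=sense();print(s["tool_pos"],s["contact_force"])
E
```

```text
clock: 65.72
tool_pos: [0.5662, 0.0844, 0.0207]
eef_rot: [[-0.864, -0.504, 0.001], [-0.504, 0.864, -0.0], [-0.001, -0.0, -1.0]]
contact_force: [-0.6, 0.0, -1.6]
width: 0.0265
gripper_force: 23.9
[0.56622721 0.08435767 0.02071602] [-0.56653594  0.00670421 -1.593231  ]
```

```bash
python3 -m handwheel '0 0 0 0 0 0 30;0 0 0 0 0 0 34;0 0 0 0 0 0 38;0 0 0 0 0 0 42;0 0 0 0 0 0 42;0 0 0 0 0 0 42;0 0 -10 0 0 0 42;0 0 -20 0 0 0 42;0 0 -30 0 0 0 42;0 0 -30 0 0 0 42;0 0 -30 0 0 0 42;0 0 0 0 0 0 42'
python3 -m handwheel '10 20 -15 0 0 .96 42;10 20 -15 0 0 .96 42;10 20 -15 0 0 .96 42;0 20 -15 0 0 .96 0;0 20 -15 0 0 .1 0;0 0 0 0 0 0 0;0 0 0 0 0 0 0;0 0 0 0 0 0 0'
python3 - <<'E' 2>/dev/null
from h import *
p,w=cloud("wrist");pots(p,w);save(p,"w10");print(sense()["tool_pos"])
p,w=cloud("top")
a=.0829;d=w[:,:,:2]-[.555,.1792];x=d[:,:,0]*np.cos(a)+d[:,:,1]*np.sin(a);y=-d[:,:,0]*np.sin(a)+d[:,:,1]*np.cos(a)
q=w[:,:,2]
m=(abs(y)<.12)&(x>.05)&(x<.16)&(q>.03)&(q<.2);
for k in range(50,150,6):
    s=m&(abs(x-k/1000)<.003)
    if s.sum()>5: print(k,s.sum(),np.percentile(q[s],[5,50,95]).round(3))
E
```

```text
clock: 66.72
tool_pos: [0.5705, 0.0845, 0.1488]
eef_rot: [[-0.863, -0.504, 0.012], [-0.504, 0.864, 0.0], [-0.011, -0.006, -1.0]]
contact_force: [1.2, -0.9, 1.7]
width: 0.0421
gripper_force: 0.0
clock: 67.38
tool_pos: [0.5066, 0.1653, 0.215]
eef_rot: [[-0.993, -0.116, -0.0], [-0.116, 0.993, -0.001], [0.001, -0.001, -1.0]]
contact_force: [0.9, 0.6, -0.5]
width: -0.0
gripper_force: 0.0
0.94 rim [0.559  0.2129] circ 0.5596 0.213 0.0145 top 0.0551 n 254 spout -175.6 58 conc 0.996 rmax 0.0349
0.79 rim [0.5541 0.2767] circ 0.5543 0.2775 0.0147 top 0.0552 n 270 spout -174.6 59 conc 0.997 rmax 0.0345
0.6 rim [0.5632 0.1496] circ 0.5637 0.1498 0.0145 top 0.0551 n 252 spout -175.5 59 conc 0.996 rmax 0.0342
0.58 rim [0.5656 0.086 ] circ 0.566 0.0857 0.0144 top 0.0551 n 267 spout -174.6 60 conc 0.997 rmax 0.0345
[0.50635598 0.16479421 0.21423513]
50 46 [0.031 0.035 0.039]
56 78 [0.033 0.036 0.04 ]
62 79 [0.032 0.035 0.038]
68 136 [0.031 0.036 0.139]
74 156 [0.031 0.132 0.143]
80 214 [0.031 0.048 0.135]
86 185 [0.049 0.064 0.134]
92 86 [0.128 0.131 0.133]
98 89 [0.127 0.13  0.132]
104 13 [0.126 0.129 0.13 ]
```

View pics/w10.png

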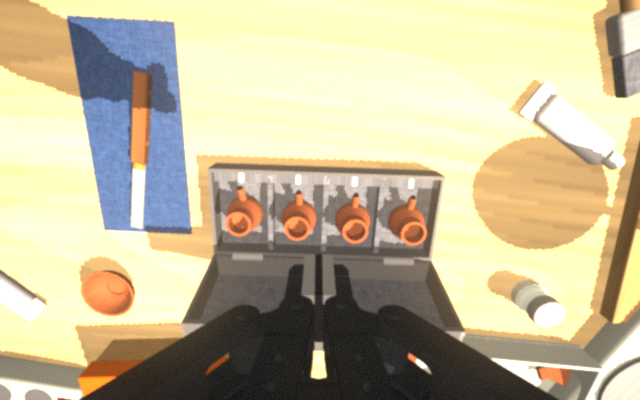

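All four pots stand in their pockets with their spouts at the ticks: (240,190), (299,195), (355,197) and (412,200). Next I go over and behind the lid with shut fingers to close it.

Run:
```python
from h import *
go([.6806,.1896,.21],yaw=np.radians(184.75))
```

```text
pos [0.5064 0.1648 0.2142] turn [-0.003 -0.02   0.306] shift-now [-175.9    4.7    3.8] shift-after-turn [-175.7   10.3    4.2]
```

```bash
python3 -m handwheel '0 0 0 0 0 .31 0;-29 2 0 0 0 0 0;-29 2 0 0 0 0 0;-29 2 0 0 0 0 0;-29 2 0 0 0 0 0;-29 2 0 0 0 0 0;-31 0 0 0 0 0 0;0 0 0 0 0 0 0;0 0 0 0 0 0 0;0 0 0 0 0 0 0'
python3 - <<'E'
from h import *
go([.6806,.1896,.082],yaw=np.radians(184.75))
p,w=cloud("wrist")
# finger front-face points & lid top points straight ahead
v,u=np.mgrid[0:400,0:640]
m=(abs(w[:,:,1]-.187)<.006)&(w[:,:,2]>.02)&(w[:,:,0]>.55)
q=w[m];i=np.argsort(v[m],kind="stable");print(q[i][::60].round(3).tolist())
E
```

```text
clock: 68.37
tool_pos: [0.6806, 0.1895, 0.214]
eef_rot: [[-0.997, -0.082, -0.003], [-0.082, 0.997, -0.0], [0.003, -0.0, -1.0]]
contact_force: [-0.5, 0.3, -0.5]
width: 0.0001
gripper_force: 0.0
pos [0.6806 0.1895 0.214 ] turn [-0.002 -0.026 -0.003] shift-now [-3.00e-01  1.00e-01  1.32e+02] shift-after-turn [0.00e+00 1.00e-01 1.32e+02]
[[0.55, 0.181, 0.024], [0.576, 0.182, 0.024], [0.592, 0.182, 0.026], [0.602, 0.19, 0.03], [0.607, 0.192, 0.036], [0.612, 0.193, 0.034], [0.619, 0.184, 0.035], [0.624, 0.187, 0.032], [0.628, 0.188, 0.032], [0.624, 0.189, 0.131], [0.626, 0.186, 0.142], [0.629, 0.181, 0.143], [0.632, 0.188, 0.133], [0.635, 0.185, 0.132], [0.638, 0.182, 0.134], [0.64, 0.192, 0.132], [0.643, 0.19, 0.131], [0.647, 0.188, 0.129], [0.65, 0.187, 0.131], [0.653, 0.187, 0.131], [0.657, 0.184, 0.13], [0.671, 0.187, 0.242], [0.671, 0.186, 0.245], [0.671, 0.184, 0.248], [0.671, 0.189, 0.249], [0.67, 0.191, 0.252], [0.675, 0.182, 0.248], [0.671, 0.185, 0.256], [0.671, 0.188, 0.257], [0.671, 0.189, 0.259], [0.671, 0.191, 0.26], [0.67, 0.192, 0.263], [0.67, 0.193, 0.265], [0.67, 0.193, 0
[... 802 characters left out ...]
89, 0.189, 0.281], [0.665, 0.183, 0.308], [0.665, 0.185, 0.309], [0.688, 0.188, 0.285], [0.665, 0.181, 0.311], [0.665, 0.183, 0.311], [0.665, 0.185, 0.312], [0.689, 0.187, 0.288], [0.665, 0.181, 0.314], [0.665, 0.183, 0.314], [0.67, 0.185, 0.31], [0.69, 0.188, 0.291], [0.666, 0.182, 0.316], [0.671, 0.192, 0.31], [0.665, 0.184, 0.317], [0.672, 0.188, 0.311], [0.67, 0.192, 0.312], [0.666, 0.184, 0.318], [0.671, 0.187, 0.313], [0.67, 0.19, 0.314], [0.665, 0.182, 0.32], [0.671, 0.185, 0.315], [0.671, 0.188, 0.314], [0.671, 0.191, 0.315], [0.664, 0.182, 0.322], [0.672, 0.186, 0.315], [0.672, 0.189, 0.315], [0.671, 0.192, 0.316], [0.665, 0.182, 0.322], [0.672, 0.185, 0.317], [0.671, 0.188, 0.318]]
```

```bash
python3 -m handwheel '0 0 30 0 0 0 0;0 0 35 0 0 0 0;0 0 35 0 0 0 0;0 0 20 0 0 0 0;0 0 10 0 0 0 0;0 0 0 0 0 0 0;0 0 0 0 0 0 0'
python3 -m handwheel '4.4 0 0 0 0 0 0;4.4 0 0 0 0 0 0;4.4 0 0 0 0 0 0;4.3 0 0 0 0 0 0;4.3 0 -2 0 0 0 0;4.3 0 -2 0 0 0 0;4.3 0 -2 0 0 0 0;4.4 0 -2 0 0 0 0;0 0 0 0 0 0 0'
python3 - <<'E'
from h import *
lidangle();go([.6806,.1896,.082],yaw=np.radians(184.75))
E
```

```text
clock: 69.0
tool_pos: [0.6815, 0.1904, 0.0868]
eef_rot: [[-0.997, -0.083, 0.001], [-0.083, 0.997, 0.0], [-0.001, 0.0, -1.0]]
contact_force: [0.2, 0.3, 0.7]
width: -0.0001
gripper_force: 0.0
clock: 69.75
tool_pos: [0.6459, 0.1874, 0.0938]
eef_rot: [[-0.997, -0.084, -0.0], [-0.084, 0.997, -0.0], [0.0, -0.0, -1.0]]
contact_force: [0.1, -0.3, 0.6]
width: -0.0001
gripper_force: 0.0
profile x mm from case centre, top z: [(-60, 0.555), (-50, 0.55), (-40, 0.548), (-30, 0.544), (-20, 0.541), (-10, 0.538), (0, 0.535), (10, 0.531), (20, 0.527), (30, 0.524), (40, 0.52), (50, 0.517), (60, 0.514), (70, 0.51), (80, 0.507), (90, 0.503), (100, 0.5), (110, 0.497), (120, 0.493), (130, 0.486)]
pos [0.6459 0.1874 0.0934] turn [-0.001 -0.01   0.006] shift-now [-34.8  -0.7  11.4] shift-after-turn [-34.8  -0.6  11.4]
```

```bash
python3 -m handwheel '4.2 0 -1 0 0 0 0;4.2 0 -1 0 0 0 0;4.2 0 -1 0 0 0 0;4.3 0 -1 0 0 0 0;4.3 0 0 0 0 0 0;4.3 0 .2 0 0 0 0;4.3 0 .2 0 0 0 0;4.3 0 .2 0 0 0 0;4.3 0 .2 0 0 0 0;4.3 0 .3 0 0 0 0;0 0 0 0 0 0 0'
python3 - <<'E'
from h import *
p,w=cloud("wrist")
v,u=np.mgrid[0:400,0:640]
m=(abs(w[:,:,1]-.15)<.05)&(w[:,:,2]>.05)&(w[:,:,2]<.15)&(w[:,:,0]>.45)&(p.max(2)<140)
q=w[m];b=np.round((q[:,0]-.0)*100).astype(int)
for k in np.unique(b):
    s=q[b==k];print(k/100,len(s),np.percentile(s[:,2],[10,50,90]).round(3))
print(sense()["tool_pos"])
E
```

```text
clock: 70.72
tool_pos: [0.6029, 0.1838, 0.0959]
eef_rot: [[-0.997, -0.083, -0.002], [-0.083, 0.997, -0.0], [0.002, -0.0, -1.0]]
contact_force: [0.5, 0.1, -0.2]
width: -0.0
gripper_force: 0.1
0.55 2225 [0.124 0.129 0.13 ]
0.56 5100 [0.122 0.124 0.127]
0.57 6226 [0.127 0.13  0.133]
0.58 5717 [0.132 0.135 0.138]
0.59 2227 [0.125 0.136 0.145]
0.6 1235 [0.115 0.133 0.147]
0.61 140 [0.095 0.102 0.109]
0.62 95 [0.079 0.087 0.088]
0.63 43 [0.07  0.071 0.071]
[0.60309272 0.18374322 0.09575122]
```

```bash
python3 -m handwheel '4.2 0 1.5 0 0 0 0;4.2 0 1.6 0 0 0 0;4.2 0 1.6 0 0 0 0;4.2 0 1.6 0 0 0 0;4.2 0 2 0 0 0 0;4.6 0 2.8 0 0 0 0;4.6 0 2.8 0 0 0 0;4.6 0 2.8 0 0 0 0;4.6 0 2.8 0 0 0 0;0 0 0 0 0 0 0'
python3 -m handwheel '3 0 3 0 0 0 0;3 0 3 0 0 0 0;3 0 3 0 0 0 0;3 0 3.2 0 0 0 0;3 0 3.3 0 0 0 0;0 0 0 0 0 0 0;0 0 0 0 0 0 0'
```

```text
clock: 71.6
tool_pos: [0.5631, 0.1804, 0.0755]
eef_rot: [[-0.997, -0.083, -0.002], [-0.083, 0.997, -0.0], [0.002, -0.0, -1.0]]
contact_force: [0.2, 0.4, -0.8]
width: -0.0002
gripper_force: 0.0
clock: 72.18
tool_pos: [0.5494, 0.1792, 0.0607]
eef_rot: [[-0.997, -0.083, -0.001], [-0.083, 0.997, -0.0], [0.001, -0.0, -1.0]]
contact_force: [0.1, -0.5, 0.8]
width: -0.0001
gripper_force: 0.0
```

```bash
python3 -m handwheel '2.2 0 3 0 0 0 0;2.2 0 3 0 0 0 0;2.2 0 3 0 0 0 0;2.2 0 3 0 0 0 0;2 0 2.5 0 0 0 0;0 0 0 0 0 0 0;0 0 0 0 0 0 0'
python3 -m handwheel '0 0 1 0 0 0 0;0 0 .7 0 0 0 0;0 0 .5 0 0 0 0;0 0 0 0 0 0 0'
python3 -m handwheel '0 0 .7 0 0 0 0;0 0 .5 0 0 0 0;0 0 0 0 0 0 0'
```

```text
clock: 72.77
tool_pos: [0.5386, 0.1784, 0.0464]
eef_rot: [[-0.997, -0.083, -0.001], [-0.083, 0.997, -0.0], [0.001, -0.0, -1.0]]
contact_force: [-0.3, 0.1, 0.2]
width: -0.0
gripper_force: 0.0
clock: 73.1
tool_pos: [0.5391, 0.1784, 0.0445]
eef_rot: [[-0.997, -0.083, -0.0], [-0.083, 0.997, -0.0], [0.0, 0.0, -1.0]]
contact_force: [-1.9, 0.1, 0.2]
width: 0.0002
gripper_force: 0.0
clock: 73.35
tool_pos: [0.5393, 0.1784, 0.0443]
eef_rot: [[-0.997, -0.083, -0.0], [-0.083, 0.997, -0.0], [0.0, -0.0, -1.0]]
contact_force: [-3.6, -0.4, 7.9]
width: 0.0003
gripper_force: 3.6
```

```bash
cat > lidp.py <<'E'
from h import *
p,w=cloud("wrist");a=.0829
d=w[:,:,:2]-[.555,.1792];x=d[:,:,0]*np.cos(a)+d[:,:,1]*np.sin(a);y=-d[:,:,0]*np.sin(a)+d[:,:,1]*np.cos(a);z=w[:,:,2]
for k in range(-64,60,8):
    m=(abs(x-k/1000)<.003)&(abs(y)<.12)&(abs(y)>.04)&(z<.09)&(z>.025)
    if m.sum()>20: print(k,m.sum(),np.percentile(z[m],[25,50,75]).round(4))
print(sense()["contact_force"])
E
python3 lidp.py
```

```text
-56 198 [0.0353 0.0358 0.0363]
-48 4172 [0.0655 0.0659 0.0663]
-40 3911 [0.0655 0.0659 0.0663]
-32 3722 [0.0655 0.0659 0.0663]
-24 3558 [0.0655 0.066  0.0664]
-16 3388 [0.0656 0.066  0.0664]
-8 3212 [0.0655 0.0659 0.0664]
0 3081 [0.0656 0.0659 0.0664]
8 2711 [0.0655 0.0659 0.0663]
16 2160 [0.0655 0.0659 0.0662]
24 1670 [0.0655 0.0659 0.0662]
32 1207 [0.0655 0.0659 0.0662]
40 909 [0.0655 0.0659 0.0662]
48 482 [0.0655 0.0658 0.0662]
[-4.22728127 -0.64265324  7.16542164]
```

The lid is flat at 66 mm over its whole depth, so it is shut. I retreat and do a final check.

```bash
python3 -m handwheel '0 0 -5 0 0 0 0;0 0 -20 0 0 0 0;0 0 -40 0 0 0 0;0 0 -40 0 0 0 0;0 0 -40 0 0 0 0;0 0 -30 0 0 0 0;0 0 0 0 0 0 0;0 0 0 0 0 0 0;0 0 0 0 0 0 0'
python3 lidp.py
python3 - <<'E'
from h import *
p,w=cloud("scene");save(p,"s2",1.3)
E
```

```text
clock: 74.15
tool_pos: [0.5389, 0.1783, 0.2179]
eef_rot: [[-0.997, -0.083, -0.0], [-0.083, 0.997, -0.0], [0.0, -0.0, -1.0]]
contact_force: [-0.4, -1.0, -0.8]
width: 0.0005
gripper_force: 0.0
-56 59 [0.0353 0.0359 0.0363]
-48 981 [0.0653 0.0659 0.0664]
-40 975 [0.0654 0.0659 0.0664]
-32 961 [0.0654 0.0659 0.0663]
-24 943 [0.0654 0.0659 0.0664]
-16 912 [0.0654 0.0659 0.0665]
-8 863 [0.0654 0.0659 0.0664]
0 898 [0.0654 0.0659 0.0664]
8 844 [0.0654 0.0659 0.0664]
16 811 [0.0654 0.0659 0.0664]
24 814 [0.0654 0.0659 0.0663]
32 796 [0.0654 0.0659 0.0663]
40 773 [0.0654 0.0658 0.0663]
48 744 [0.0654 0.0658 0.0663]
[-0.35913046  0.57845011 -0.74539452]
```

View pics/s2.png

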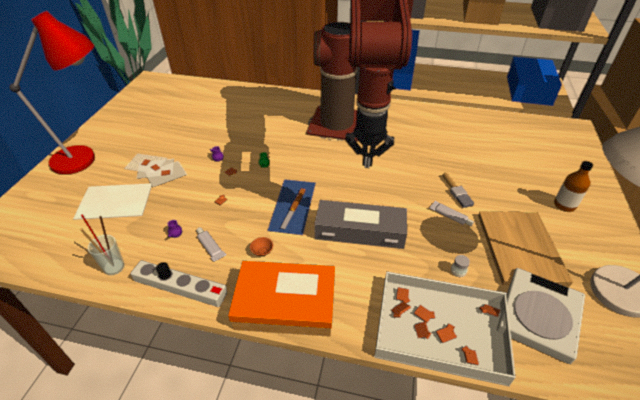

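The picture shows the case shut at (361,222) and the spatula on its mat at (294,207). No terracotta pots are left on the bench, and the dish, sherds, tubes and jar are where they were.

```bash
python3 -c "
from bench import *
print(finish_job())"
```

```text
the job is handed in; nothing more can be done
None
```

I handed the job in at about 74 s: the lid was levered open with the spatula, which is back on its mat, all four pots stand in their own pockets with spouts within about 1° of the ticks, and the lid is shut flat; the bench's verdict did not come back.

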